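# Load sample rollers into the gauge carriage and lock it at the reading mark

## Task

Working from the left socket of the rack to the right (left as seen from the robot), take out each feed roller, park it in the sloping V rest and let go of it there to change from an end grip to a side grip, then lay it down centred in the carriage saddle of the same place in the row (left, middle or right); a saddle whose socket is empty stays empty. When every roller is loaded, raise the locking lever, slide the carriage to the left to the white reading mark and press the lever fully down so that its tooth locks in the notch there. Leave the bottle, the jar and the brass weight alone.

Things in the scene. Friction and masses are not known exactly. Their poses are not given: they have to be found in the camera images.
- roller1: the feed roller that starts in the left (+y) socket of the rack (may be absent): a plain cylinder 20 mm in diameter and 100 mm long, about 0.14 kg, rubber with steel ends, all one diameter. Origin at its centre, z along its axis; both ends are alike. In the rack it stands upright (up to 3 degrees of lean) with its top 40 mm showing above the rack
- roller2: the feed roller that starts in the middle socket of the rack (may be absent): a plain cylinder 20 mm in diameter and 100 mm long, about 0.14 kg, rubber with steel ends, all one diameter. Origin at its centre, z along its axis; both ends are alike. In the rack it stands upright (up to 3 degrees of lean) with its top 40 mm showing above the rack
- roller3: the feed roller that starts in the right (-y) socket of the rack (may be absent): a plain cylinder 20 mm in diameter and 100 mm long, about 0.14 kg, rubber with steel ends, all one diameter. Origin at its centre, z along its axis; both ends are alike. In the rack it stands upright (up to 3 degrees of lean) with its top 40 mm showing above the rack
- rack: fixed white block with three square sockets (23 mm wide, 60 mm deep) in a row along its y, 62 mm apart; 55 mm (x) by 200 mm (y), 68 mm high. Origin: centre of its underside; left is +y
- rest: loose steel rest, 0.95 kg, can be knocked aside. Origin: underside of its base plate (12 mm thick, x -52 to 68 mm, y +-40 mm), z up. A 90-degree V trough, 46 mm long, rises at 45 degrees towards its +x from a foot plate (7 mm above the roller's axis, 17 mm either side); a tongue only 10 mm wide carries on under the roller to 70 mm, so fingers can close on its upper 54 mm
- rest_seat (a point): where the centre of a parked roller lies when its lower end touches the foot plate: 15 mm to the rest's +x of the origin and 69 mm high. The parked roller's axis then points along (0.707, 0, 0.707) in the rest's frame, which are also this point's axes
- rail: gauge: fixed grey base plate 360 mm along y. Origin: centre of the rail at the work surface; x away from the robot; the carriage slides to +y (left). Steel bar (top 35 mm high) 80 mm to -x has two 16 mm notches: y -50 mm (loading place) and y +50 mm (reading mark, white line). White reading head, 120 mm high, fills x 105 to 225, y -40 to 140 mm
- saddle1 (a point): left (+y) saddle of the carriage: where the centre of a lying roller belongs, 74 mm high. Axes as the rail's; the roller lies along x in two V plates (10 mm thick, 34 mm either side of this point in x, arms up to this height and 14 mm out in y); between them a free gap of 58 mm, 34 mm deep, for the fingers. Saddles are 56 mm apart in y and move with the carriage
- saddle2 (a point): middle saddle of the carriage: where the centre of a lying roller belongs, 74 mm high. Axes as the rail's; the roller lies along x in two V plates (10 mm thick, 34 mm either side of this point in x, arms up to this height and 14 mm out in y); between them a free gap of 58 mm, 34 mm deep, for the fingers. Saddles are 56 mm apart in y and move with the carriage
- saddle3 (a point): right (-y) saddle of the carriage: where the centre of a lying roller belongs, 74 mm high. Axes as the rail's; the roller lies along x in two V plates (10 mm thick, 34 mm either side of this point in x, arms up to this height and 14 mm out in y); between them a free gap of 58 mm, 34 mm deep, for the fingers. Saddles are 56 mm apart in y and move with the carriage
- carriage (a joint): position of the carriage along the rail in m: 0 at the loading place where it starts, locked (up to 4 mm of play), 0.100 with the lever's tooth exactly over the notch of the reading mark, end stop at 0.118. Slides with about 2 N of friction once the lever is up
- lever (a joint): angle of the locking lever in rad: 0 pressed down, locked (the 8 mm wide tooth stands in a 16 mm notch); grows as the handle is raised, end stop 1.3. The tooth is clear of the notched bar above about 0.5; over no notch it cannot go below about 0.4. Stiff: it stays where it is left, moving it takes 1 to 2 N at the handle
- lever_pivot (a point): the lever's hinge on the carriage, 46 mm high, 58 mm to -x of the middle saddle; the hinge axis is the rail's y. Moves with the carriage
- lever_grip (a point): middle of the lever's black handle (48 mm long, 16 mm wide in y, 14 mm high), 90 mm from the pivot; at lever 0 it lies towards the robot (rail's -x) from the pivot, 49 mm high. Pinched from above across y it can be lifted in an arc about the pivot, and serves as the handle to slide the carriage by
- wash_bottle: white plastic bottle with red cap, 56 mm in diameter, 150 mm high, not to be disturbed. Origin under its centre
- sample_jar: glass jar with white lid, 60 mm in diameter, 70 mm high, not to be disturbed. Origin under its centre
- weight: brass calibration weight, 36 mm in diameter, 56 mm high, not to be disturbed. Origin under its centre
Things that resemble listed ones, but are neither listed nor needed, are in the scene too. What is shaped like the rest but turquoise is not meant.

How it is judged (in metres and radians):
On the way, in this order (a step that is already met when the one before it is completed fails the run):
1. the roller from the left socket, if there is one, lies in the V of the sloping rest, against its foot, let go (distance between roller1 and rest_seat below 0.015 m and (angle between roller1's own z axis and vertical between 0.65 and 0.92 rad or angle between roller1's own z axis and vertical between 2.22 and 2.49 rad) and contact force between the fingers and roller1 below 0.1 N and linear speed of roller1 below 0.03 m/s), for 0.2 s.
2. that roller lies in the left saddle, let go (x of roller1 in the frame of saddle1 between -0.012 and 0.012 m and y of roller1 in the frame of saddle1 between -0.005 and 0.005 m and z of roller1 in the frame of saddle1 between -0.005 and 0.005 m and angle between the z axis of roller1 and the x axis of saddle1, either way round below 0.1 rad and contact force between the fingers and roller1 below 0.1 N), for 0.2 s.
3. the roller from the middle socket, if there is one, lies in the V of the sloping rest, against its foot, let go (distance between roller2 and rest_seat below 0.015 m and (angle between roller2's own z axis and vertical between 0.65 and 0.92 rad or angle between roller2's own z axis and vertical between 2.22 and 2.49 rad) and contact force between the fingers and roller2 below 0.1 N and linear speed of roller2 below 0.03 m/s), for 0.2 s.
4. that roller lies in the middle saddle, let go (x of roller2 in the frame of saddle2 between -0.012 and 0.012 m and y of roller2 in the frame of saddle2 between -0.005 and 0.005 m and z of roller2 in the frame of saddle2 between -0.005 and 0.005 m and angle between the z axis of roller2 and the x axis of saddle2, either way round below 0.1 rad and contact force between the fingers and roller2 below 0.1 N), for 0.2 s.
5. the roller from the right socket, if there is one, lies in the V of the sloping rest, against its foot, let go (distance between roller3 and rest_seat below 0.015 m and (angle between roller3's own z axis and vertical between 0.65 and 0.92 rad or angle between roller3's own z axis and vertical between 2.22 and 2.49 rad) and contact force between the fingers and roller3 below 0.1 N and linear speed of roller3 below 0.03 m/s), for 0.2 s.
6. that roller lies in the right saddle, let go (x of roller3 in the frame of saddle3 between -0.012 and 0.012 m and y of roller3 in the frame of saddle3 between -0.005 and 0.005 m and z of roller3 in the frame of saddle3 between -0.005 and 0.005 m and angle between the z axis of roller3 and the x axis of saddle3, either way round below 0.1 rad and contact force between the fingers and roller3 below 0.1 N), for 0.2 s.
7. with every roller lying in its saddle and the carriage still at its loading place, the lever is raised (x of roller1 in the frame of saddle1 between -0.012 and 0.012 m and y of roller1 in the frame of saddle1 between -0.005 and 0.005 m and z of roller1 in the frame of saddle1 between -0.005 and 0.005 m and angle between the z axis of roller1 and the x axis of saddle1, either way round below 0.1 rad and x of roller2 in the frame of saddle2 between -0.012 and 0.012 m and y of roller2 in the frame of saddle2 between -0.005 and 0.005 m and z of roller2 in the frame of saddle2 between -0.005 and 0.005 m and angle between the z axis of roller2 and the x axis of saddle2, either way round below 0.1 rad and x of roller3 in the frame of saddle3 between -0.012 and 0.012 m and y of roller3 in the frame of saddle3 between -0.005 and 0.005 m and z of roller3 in the frame of saddle3 between -0.005 and 0.005 m and angle between the z axis of roller3 and the x axis of saddle3, either way round below 0.1 rad and value of joint lever above 0.6 rad and value of joint carriage below 0.01 m), for 0.1 s.
8. the carriage stands at the reading mark (value of joint carriage between 0.095 and 0.105 m), for 0.1 s.
At the end, for the whole second after the job is handed in: Every roller lies, let go and at rest, in the saddle of its own place in the row, centre within 12 mm along, 5 mm across and in height, axis within 0.1 rad; the carriage is within 5 mm of the reading mark; the lever is down within 0.1 rad (all of step 2 and all of step 4 and all of step 6 and all of step 8 and linear speed of each of roller1, roller2, roller3 below 0.02 m/s and value of joint lever below 0.1 rad and velocity of joint carriage between -0.01 and 0.01 m/s); the robot touches nothing.
It fails at once if the wash bottle is pushed more than 3 cm or tipped over (distance of wash_bottle from where it was at the start of the episode above 0.03 m or angle between wash_bottle's own z axis and vertical above 0.5 rad).
It fails at once if the sample jar is pushed more than 3 cm or tipped over (distance of sample_jar from where it was at the start of the episode above 0.03 m or angle between sample_jar's own z axis and vertical above 0.5 rad).
It fails at once if the weight is pushed more than 3 cm or tipped over (distance of weight from where it was at the start of the episode above 0.03 m or angle between weight's own z axis and vertical above 0.5 rad).
Of roller1, roller2, roller3 only 2 to 3 are there at a start; the rules pass over those that are not, and their reading is None.
At some moment in a run one of rest may be knocked a few centimetres aside while the robot is not near it.
It also fails if it takes over 210 s, if anything falls off the work surface, if the arm or the gripper's body presses on something with over 40 N, if the wrist force passes 120 N, or if a joint passes its speed limit or range.

## Robot

A 6-joint arm with a two-finger parallel gripper is mounted at the origin on the work surface. World frame = base frame: x ahead of the robot, y to its left, z up, the work surface at z = 0. Lengths are in mm, angles in rad, forces in N, time in s.
With the tool pointing down it reaches from about 275 to 750 mm from the base axis. Payload 10.2 kg.
Tool frame: the origin (TCP) lies at the very end of the fingers, on their centre line; the grasp point (between the pads) lies 19 mm behind it; z points along the fingers, y is the line along which they close (so a half turn about z gives the same grasp; the last joint's range is limited). The gripper opens to 85 mm and grips with 20 to 120 N. Pads are 22 mm wide; open, the fingers measure 114 mm over their backs; the gripper's body (76 mm by 85 mm) begins 54 mm behind the grasp point. The pads swing forward as they close: fully open they stand 13 mm farther back than shut.
Start: joints at [0.965, 0.313, 1.498, -0, 1.331, -0.223], TCP at [196.11, 487.003, 203.394] pointing down, gripper open.
Joint ranges: [-2.94, 2.94], [-0.97, 2.17], [0.19, 2.56], [-1.23, 4.37], [0.02, 3.11], [-2.88, 2.88]. Speed limits (rad/s): [2.39, 2.39, 3.01, 3.14, 3.14, 3.14].

## Interface

Orientations are given as a unit quaternion [w, x, y, z].
In Python, from rig import * gives the robot as it stands. The module is installed in compiled form; this text tells all that it offers.
- The arm moves only by the shell command python3 -m crank 'ROWS' [FORCE]. ROWS is JSON, a list that holds one entry, the list of rows, each a list of 7 numbers: the shift along the tool's x, y, z in units of 25 mm (1.0 is 25 mm), then the turn, a rotation vector about the tool's x, y, z in units of 8 degrees (1.0 is 8 degrees), then the finger opening in mm, from 0 to 85.4. A call has exactly 8 rows; each row shifts and turns the commanded pose from where the row before left it, along the tool's axes as they then stand; what a row does not reach is not made up. A row lasts 1/10 s, in which the tool goes at most 50 mm and 8.59 degrees, less where a joint would pass 70% of its speed; a pose out of reach is approached as far as the arm can. A call is refused whole if a number of a shift passes 1 or a number of a turn 1, either way. A call with a gripper value outside its range is refused whole. The fingers move at their own pace and stop on an object; FORCE is the grip in N (left out, the last holds). Time passes only in rows, so rows that do not move let the fingers close, or fill a call up. It gives the time, the measured TCP pose, the force, the opening and the grip force at its end, in the units of the state.
- sense(): the state, without advancing time (a new reading comes with each control period).
- capture(name): name is "scene" or "top"; returns the picture (420x560x3 uint8, blue, green, red); there is no depth.
- camera_model(name): a dict with "fx", "fy", "cx", "cy" (pixels), "world_from_camera" (4x4, takes a point from camera to world coordinates). Camera axes: x right, y up, looking along -z (the intrinsics and any distortion apply to the point x, -y, -z); pixel columns grow to the right and rows downward; lengths in mm; the calibration is good to about 2 mm. A picture is of the moment at which its call begins. camera_model takes no time and is no camera call.
- finish_job(): hands the job in; it is judged then, once.
The state is a dict: "time_s": time; "joints": joint angles; "dq": joint speeds; "tau": joint torques, N m; "eef_pos": TCP position; "ee_rot": TCP orientation; "force": force on the tool from outside, world axes, zero at the start; "wrist_torque": the same for the moment, N m; "grip_width": opening from 0.0 (shut) to 1.0 (fully open); "grip_force": force on a finger pad.
Only numpy, scipy, OpenCV 4.12 (cv2) and the standard library are available. Lean on these libraries where they do the work, as an engineer would, in place of code of your own. Each camera call takes 0.05 s, during which the arm holds its last target. There are 200 camera calls.

## Working session

There is one attempt and no reset: what is moved stays moved. The work goes in short steps, Python scripts to look and compute and a shell command to move; the robot and the scene stay as the last step left them, time stands still between calls to the robot, and variables do not carry over. Pictures are saved under pics/ and viewed, at most 14 in all, crops included, and the job is handed in when it is done.

```bash
mkdir -p pics; ls
python3 - <<'E'
from rig import *
import cv2, numpy as np
np.set_printoptions(suppress=True,precision=3)
print(sense())
for n in("scene","top"):
    cv2.imwrite(f"pics/{n}0.png",capture(n)); print(n,camera_model(n))
E
```

```text
pics
{'time_s': 0.0, 'joints': array([ 0.965,  0.313,  1.498, -0.   ,  1.331, -0.223]), 'dq': array([ 0.   , -0.001, -0.001,  0.001,  0.001, -0.001]), 'tau': array([ -0.001, -41.228, -25.972,  -0.   ,   0.004,  -0.   ]), 'eef_pos': array([195.919, 486.754, 202.816]), 'ee_rot': array([-0.   ,  0.19 ,  0.982, -0.001]), 'force': array([ 0.454, -0.747, -0.603]), 'wrist_torque': array([-0.036,  0.002, -0.021]), 'grip_force': 0.0, 'grip_width': 1.0001729276525677}
scene {'fx': 414.5371848842794, 'fy': 414.5371848842794, 'cx': 280.67509378604564, 'cy': 206.76628242515926, 'world_from_camera': array([[  -0.003,   -0.698,    0.716, 1173.302],
       [   1.   ,   -0.006,   -0.002,    0.233],
       [   0.006,    0.716,    0.698,  754.413],
       [   0.   ,    0.   ,    0.   ,    1.   ]])}
top {'fx': 430.8607444338369, 'fy': 430.8607444338369, 'cx': 278.5799058010553, 'cy': 208.60137164088206, 'world_from_camera': array([[   0.005,    0.99 ,   -0.141,  364.012],
       [  -1.   ,    0.009,    0.024,    0.906],
       [   0.025,    0.141,    0.99 , 1061.633],
       [   0.   ,    0.   ,    0.   ,    1.   ]])}
```

View pics/scene0.png

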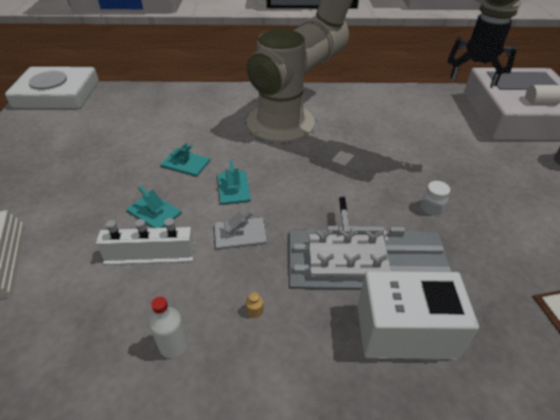

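View pics/top0.png

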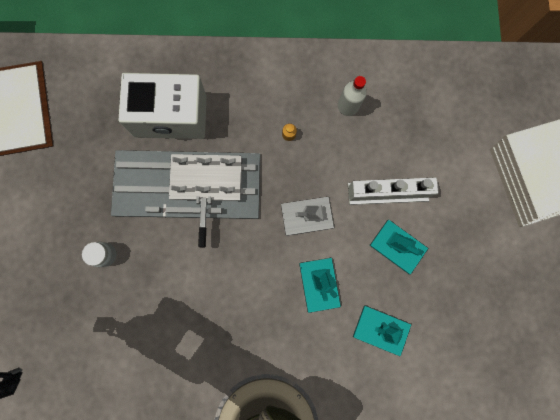

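Left as seen from robot is image-left in top and image-right in scene. All three sockets appear filled: rollers at top (374,187), (401,185), (428,184). Rest candidates: grey at top (308,216), turquoise at (320,285), (399,247) and (382,330). I choose the grey one and check it in a close crop.

Run:
```python
import cv2, numpy as np
t=cv2.imread("pics/top0.png"); s=cv2.imread("pics/scene0.png")
a=cv2.resize(t[140:260,275:445],None,fx=4,fy=4,interpolation=cv2.INTER_CUBIC)[:300*2-180]
b=cv2.resize(t[145:250,108:268],None,fx=4,fy=4,interpolation=cv2.INTER_CUBIC)
c=cv2.resize(s[205:275,95:275],None,fx=4,fy=4,interpolation=cv2.INTER_CUBIC)
d=cv2.resize(s[190:295,280:455],None,fx=4,fy=4,interpolation=cv2.INTER_CUBIC)
def pad(i,h,w): o=np.zeros((h,w,3),np.uint8); i=i[:h,:w]; o[:i.shape[0],:i.shape[1]]=i; return o
cv2.imwrite("pics/cropA.png",np.vstack([pad(a[:320],320,720),pad(c,280,720)]))
cv2.imwrite("pics/cropB.png",np.vstack([pad(b[:300],300,700),pad(d[:300],300,700)]))
```

```text
(no output)
```

View pics/cropA.png

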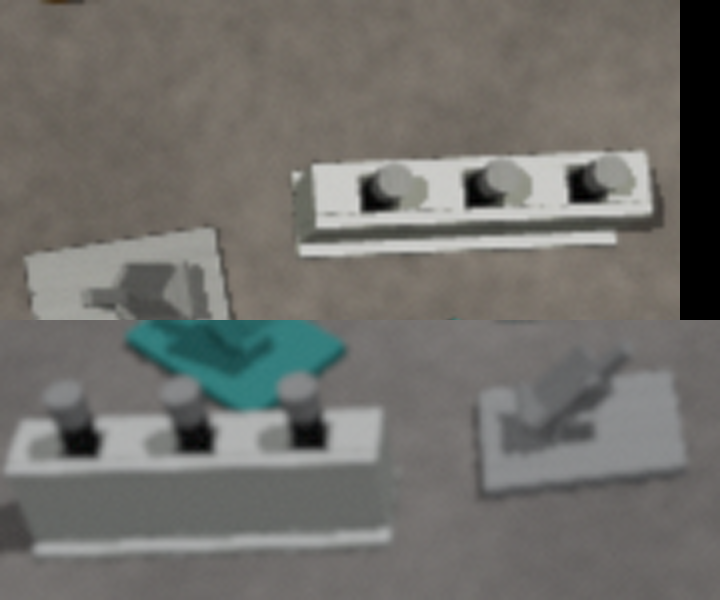

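View pics/cropB.png

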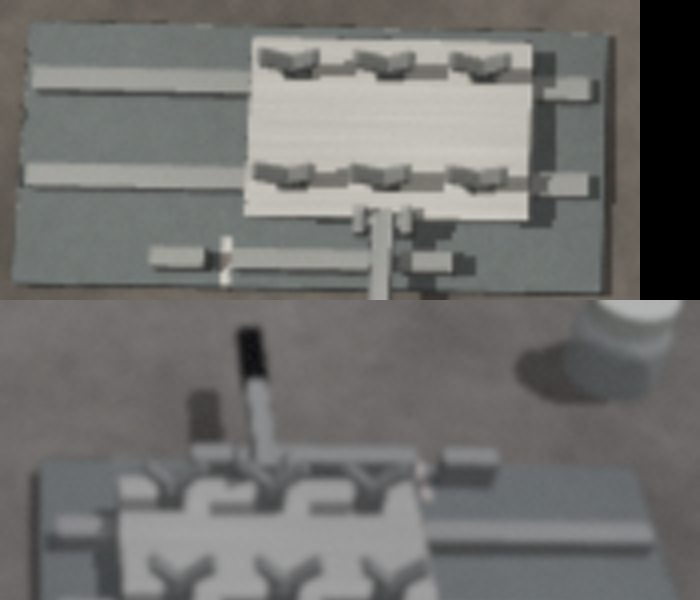

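The crops show three filled sockets. The grey rest's tongue points to image-left in top (about +y), so its +x is roughly world +y. The carriage is at the right with its lever handle towards the robot at top (202,237). Next: masks, corners and triangulation.

```bash
cat > h.py <<'E'
from rig import *
import cv2, numpy as np
from scipy.spatial.transform import Rotation as Rot
np.set_printoptions(suppress=True,precision=2)
CM={n:camera_model(n) for n in("scene","top")}
def ray(n,p):
    c=CM[n]; W=np.array(c["world_from_camera"]); d=np.array([(p[0]-c["cx"])/c["fx"],-(p[1]-c["cy"])/c["fy"],-1])
    d=W[:3,:3]@d; return W[:3,3],d/np.linalg.norm(d)
def onz(n,p,z):
    o,d=ray(n,p); return o+d*(z-o[2])/d[2]
def tri(pt,ps):
    A=np.zeros((3,3));b=np.zeros(3);R=[ray("top",pt),ray("scene",ps)]
    for o,d in R: M=np.eye(3)-np.outer(d,d);A+=M;b+=M@o
    x=np.linalg.solve(A,b); gap=abs(np.dot(R[0][0]-R[1][0],np.cross(R[0][1],R[1][1])/np.linalg.norm(np.cross(R[0][1],R[1][1]))))
    return x,gap
def proj(n,P):
    c=CM[n]; W=np.array(c["world_from_camera"]); q=W[:3,:3].T@(np.array(P)-W[:3,3]); return np.array([c["cx"]+c["fx"]*q[0]/-q[2],c["cy"]-c["fy"]*q[1]/-q[2]])
E
python3 - <<'E'
from h import *
t=cv2.imread("pics/top0.png"); s=cv2.imread("pics/scene0.png")
for k,(a,b) in enumerate([((374.5,185.75),(169.5,222)),((400.75,185.25),(140.75,223.25)),((427.5,183.75),(111.5,223.75))]): print("roller",k+1,*tri(a,b))
for a,b in [((281.3,204.2),(266.75,240)),((328.75,197),(215.5,245)),((333,228),(214.5,223.75)),((287,235),(263,218))]: print("restcorner",*tri(a,b), onz("top",a,12))
hsv=cv2.cvtColor(t,cv2.COLOR_BGR2HSV)
for p in [(288,210),(320,203),(325,225),(300,230),(270,210),(340,240),(270,250),(205,180),(130,205)]: print(p,hsv[p[1],p[0]],t[p[1],p[0]])
a=cv2.resize(t[150:200,165:248],None,fx=6,fy=6,interpolation=cv2.INTER_CUBIC)
b=cv2.resize(s[225:273,295:400],None,fx=6,fy=6,interpolation=cv2.INTER_CUBIC)
o=np.zeros((588,630,3),np.uint8); o[:300,:498]=a; o[300:588,:630]=b; cv2.imwrite("pics/cropC.png",o)
E
```

```text
roller 1 [ 554.83 -239.52  103.38] 1.9534831651791933
roller 2 [ 557.12 -301.05  101.22] 0.8137584377554106
roller 3 [ 560.92 -362.42  103.06] 0.40282931420878754
restcorner [524.54 -30.89  11.5 ] 0.6456583874721193 [524.47 -31.19  12.  ]
restcorner [ 543.3  -149.04   14.12] 1.1691080368559668 [ 543.61 -148.75   12.  ]
restcorner [ 467.3  -160.56    5.67] 2.4305665439221045 [ 466.59 -158.37   12.  ]
restcorner [448.81 -43.86   8.35] 3.539524899876783 [448.54 -45.47  12.  ]
(288, 210) [ 30   6 160] [156 160 160]
(320, 203) [ 40  10 157] [151 157 155]
(325, 225) [ 30   8 162] [157 162 162]
(300, 230) [ 36   8 163] [158 163 162]
(270, 210) [ 17  37 111] [ 95 104 111]
(340, 240) [ 17  32 126] [110 119 126]
(270, 250) [ 17  35 115] [ 99 108 115]
(205, 180) [ 24  13 194] [184 192 194]
(130, 205) [ 70  13 120] [116 120 114]
```

View pics/cropC.png

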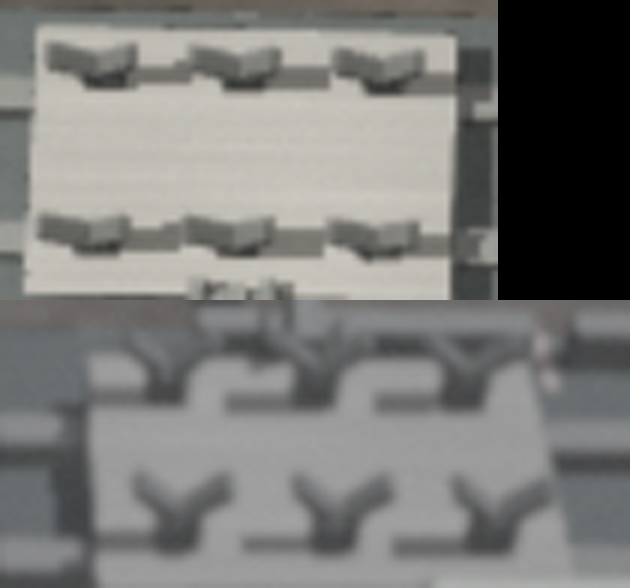

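```bash
cat >> h.py <<'E'
def rest(img=None,show=True):
    t=capture("top") if img is None else img
    m=((cv2.cvtColor(t,cv2.COLOR_BGR2HSV)[...,1]<20)&(t[...,2]>60)).astype(np.uint8)
    best=None
    for c in cv2.findContours(m,cv2.RETR_EXTERNAL,cv2.CHAIN_APPROX_NONE)[0]:
        if not 800<cv2.contourArea(c)<2600: continue
        w=np.array([onz("top",p,12)[:2] for p in c[:,0]],np.float32)
        (x,y),(a,b),an=cv2.minAreaRect(w)
        if abs(max(a,b)-120)<14 and abs(min(a,b)-80)<14:
            an=np.radians(an+(0 if a>b else 90)); best=(x,y,a,b,an) if best is None or abs(y+95)<abs(best[1]+95) else best
    x,y,a,b,an=best
    # the trough's dark pixels lie nearer the -x end: pick the sense (rest +x) by tongue/trough shade, else nearest to +y
    u=np.array([np.cos(an),np.sin(an)]); u=u if u[1]>0 else -u
    o=np.array([x,y])-8*u; return o,np.degrees(np.arctan2(u[1],u[0])),(a,b)
E
python3 - <<'E'
from h import *
t=cv2.imread("pics/top0.png")
print("rest",rest(t))
F,g=tri((204.2,158),(351.8,254.7)); N,g2=tri((203,187),(347.8,232)); print("saddle2",F,g,N,g2,(F+N)/2,np.degrees(np.arctan2(F[1]-N[1],F[0]-N[0])))
for tf,tn,sf,sn in[((180.25,158),(179.2,186.7),(378.5,254.5),(375,232)),((228.1,158.7),(227.2,187),(325.8,254.7),(322.2,232))]:
    print((tri(tf,sf)[0]+tri(tn,sn)[0])/2)
# top corners of rack at z68 
for p in [((313)/4+275,165/4+140),(647/4+275,152/4+140),(656/4+275,212/4+140),(318/4+275,218/4+140)]: print("rack",onz("top",p,68))
# lever handle black mask
m=(t.max(2)<45).astype(np.uint8); n,_,st,ce=cv2.connectedComponentsWithStats(m[220:250,190:215]); print(st[1:],ce[1:]+[190,220])
for i in range(1,n): print("handle",onz("top",ce[i]+[190,220],49+7))
for p in[(108+25/4,145+25/4),(108+610/4,145+35/4),(108+602/4,145+292/4),(108+12/4,145+283/4)]: print("plate",onz("top",p,5))
E
```

```text
rest (array([ 498.29, -102.33]), np.float64(99.51564502716064), (81.450439453125, 120.73933410644531))
saddle2 [621.83 151.34  77.99] 0.26336077334835295 [553.7  151.96  73.56] 1.8083653143068048 [587.76 151.65  75.78] -0.5204681388710514
[587.56 208.29  76.23]
[587.74  95.96  75.16]
rack [ 572.32 -199.23   68.  ]
rack [ 582.32 -398.72   68.  ]
rack [ 546.17 -402.41   68.  ]
rack [ 540.59 -201.58   68.  ]
[[  9   8   7  19 129]] [[202.05 237.1 ]]
handle [438.62 154.21  56.  ]
plate [655.6  387.19   5.  ]
plate [653.69  21.64   5.  ]
plate [490.57  24.71   5.  ]
plate [493.05 385.53   5.  ]
```

Everything agrees with the text:

| Item | Measured | Check |
|---|---|---|
| Rest origin | (498,-102), yaw 99.5° | plate 120.7×81.5 mm |
| Saddle 2 | (588,152), z 76 | saddles 56 mm apart |
| Roller tops | z 101–103 | about 108 expected |

Next is a planner that prints the moves in tool units.

```bash
cat >> h.py <<'E'
def RR(yaw,th=0):
    """tool y horizontal at yaw (deg), pointing down, then turned th about tool y"""
    c,s=np.cos(np.radians(yaw)),np.sin(np.radians(yaw)); y=np.array([c,s,0]);z=np.array([0,0,-1.]);x=np.cross(y,z)
    return Rot.from_matrix(np.stack([x,y,z],1))*Rot.from_euler('y',th,degrees=True)
def cur(st=None):
    st=st or sense(); q=st["ee_rot"]; return np.array(st["eef_pos"]),Rot.from_quat([q[1],q[2],q[3],q[0]])
def plan(*targets,start=None):
    p,R=start or cur(); print("at",p,R.as_matrix()[:,1],R.as_matrix()[:,2])
    for P,Q in targets:
        rv=np.degrees((R.inv()*Q).as_rotvec())/8; d=Q.inv().apply(np.array(P)-p)/25
        print("->",np.array(P),"turn",rv,"then shift",d,"n>=",np.ceil(max(abs(d).max(),abs(rv).max()))); p,R=np.array(P),Q
E
python3 - <<'E'
from h import *
print(onz("top",(355,95),100))
plan(((555,-240,200),RR(9.5)),((555,-240,125),RR(9.5)),((555,-240,72),RR(9.5)))
E
```

```text
[ 772.64 -200.86  100.  ]
at [195.96 486.78 202.89] [ 0.37  0.93 -0.  ] [-0. -0. -1.]
-> [ 555 -240  200] turn [-0.01  0.    7.32] then shift [-31.04   9.37   0.12] n>= 32.0
-> [ 555 -240  125] turn [0. 0. 0.] then shift [0. 0. 3.] n>= 4.0
-> [ 555 -240   72] turn [0. 0. 0.] then shift [0.   0.   2.12] n>= 3.0
```

```bash
python3 -m crank '[[[0,0,0,0,0,0.915,60],[0,0,0,0,0,0.915,60],[0,0,0,0,0,0.915,60],[0,0,0,0,0,0.915,60],[0,0,0,0,0,0.915,60],[0,0,0,0,0,0.915,60],[0,0,0,0,0,0.915,60],[0,0,0,0,0,0.915,60]]]' 60
python3 -m crank '[[[-0.97,0.293,0,0,0,0,60],[-0.97,0.293,0,0,0,0,60],[-0.97,0.293,0,0,0,0,60],[-0.97,0.293,0,0,0,0,60],[-0.97,0.293,0,0,0,0,60],[-0.97,0.293,0,0,0,0,60],[-0.97,0.293,0,0,0,0,60],[-0.97,0.293,0,0,0,0,60]]]'
python3 -m crank '[[[-0.97,0.293,0,0,0,0,60],[-0.97,0.293,0,0,0,0,60],[-0.97,0.293,0,0,0,0,60],[-0.97,0.293,0,0,0,0,60],[-0.97,0.293,0,0,0,0,60],[-0.97,0.293,0,0,0,0,60],[-0.97,0.293,0,0,0,0,60],[-0.97,0.293,0,0,0,0,60]]]'
python3 -m crank '[[[-0.97,0.293,0,0,0,0,60],[-0.97,0.293,0,0,0,0,60],[-0.97,0.293,0,0,0,0,60],[-0.97,0.293,0,0,0,0,60],[-0.97,0.293,0,0,0,0,60],[-0.97,0.293,0,0,0,0,60],[-0.97,0.293,0,0,0,0,60],[-0.97,0.293,0,0,0,0,60]]]'
python3 -m crank '[[[-0.97,0.293,0,0,0,0,60],[-0.97,0.293,0,0,0,0,60],[-0.97,0.293,0,0,0,0,60],[-0.97,0.293,0,0,0,0,60],[-0.97,0.293,0,0,0,0,60],[-0.97,0.293,0,0,0,0,60],[-0.97,0.293,0,0,0,0,60],[-0.97,0.293,0,0,0,0,60]]]'
python3 - <<'E'
from h import *
plan(((555,-240,125),RR(9.5)),((555,-240,72),RR(9.5))); print(rest(cv2.imread("pics/top0.png"))); st=sense(); print(st["joints"],st["time_s"],st["grip_width"])
E
```

```text
time_s: 0.9
eef_pos: [196.0, 486.9, 203.0]
ee_rot: [0.0, 0.648, 0.762, -0.0]
force: [0.4, 0.3, -0.7]
grip_width: 0.702
grip_force: 0.0
time_s: 1.7
eef_pos: [286.1, 304.3, 203.2]
ee_rot: [-0.0, 0.646, 0.763, -0.0]
force: [0.3, 0.5, -0.5]
grip_width: 0.706
grip_force: 0.0
time_s: 2.5
eef_pos: [376.0, 122.7, 203.2]
ee_rot: [-0.0, 0.646, 0.763, -0.0]
force: [0.2, 0.4, -0.3]
grip_width: 0.704
grip_force: 0.0
time_s: 3.3
eef_pos: [465.8, -58.9, 203.1]
ee_rot: [-0.0, 0.646, 0.763, -0.0]
force: [0.5, 0.2, -0.3]
grip_width: 0.707
grip_force: 0.0
time_s: 4.1
eef_pos: [555.7, -240.5, 202.9]
ee_rot: [-0.0, 0.646, 0.763, -0.0]
force: [0.2, 0.1, -0.2]
grip_width: 0.7
grip_force: 0.0
at [ 555.67 -240.49  202.92] [ 0.99  0.17 -0.  ] [-0.  0. -1.]
-> [ 555 -240  125] turn [-0. -0.  0.] then shift [ 0.02 -0.02  3.12] n>= 4.0
-> [ 555 -240   72] turn [0. 0. 0.] then shift [0.   0.   2.12] n>= 3.0
(array([ 498.29, -102.33]), np.float64(99.51564502716064), (81.450439453125, 120.73933410644531))
[-0.6   0.49  1.24 -0.    1.41 -0.77] 4.1 0.6997248303874033
```

```bash
python3 -m crank '[[[0,0,0.74,0,0,0,60],[0,0,0.74,0,0,0,60],[0,0,0.74,0,0,0,60],[0,0,0.74,0,0,0,60],[0,0,0.74,0,0,0,60],[0,0,0.74,0,0,0,60],[0,0,0.74,0,0,0,60],[0,0,0,0,0,0,60]]]'
python3 -m crank '[[[0,0,0,0,0,0,10],[0,0,0,0,0,0,10],[0,0,0,0,0,0,10],[0,0,0,0,0,0,10],[0,0,0,0,0,0,10],[0,0,0,0,0,0,10],[0,0,0,0,0,0,10],[0,0,0,0,0,0,10]]]' 40
python3 -m crank '[[[0,0,-0.7,0,0,0,10],[0,0,-0.8,0,0,0,10],[0,0,-0.8,0,0,0,10],[0,0,-0.8,0,0,0,10],[0,0,-0.8,0,0,0,10],[0,0,-0.8,0,0,0,10],[0,0,-0.8,0,0,0,10],[0,0,0,0,0,0,10]]]'
python3 - <<'E'
from h import *
t=capture("top");s=capture("scene")
print(rest(t))
a=cv2.resize(t[120:230,330:480],None,fx=4,fy=4,interpolation=cv2.INTER_CUBIC)
b=cv2.resize(s[150:280,80:280],None,fx=2.9,fy=2.9,interpolation=cv2.INTER_CUBIC)
o=np.zeros((600,800,3),np.uint8);o[:280,:600]=a[:280];o[280:600,:b.shape[1]]=b[:320];cv2.imwrite("pics/g1.png",o)
E
```

```text
time_s: 4.9
eef_pos: [554.1, -238.7, 71.2]
ee_rot: [-0.003, 0.646, 0.763, -0.0]
force: [-0.0, 0.5, 0.5]
grip_width: 0.705
grip_force: 0.0
time_s: 5.7
eef_pos: [556.0, -240.0, 75.0]
ee_rot: [0.001, 0.646, 0.763, 0.0]
force: [-0.2, 0.1, 5.8]
grip_width: 0.197
grip_force: 39.2
time_s: 6.5
eef_pos: [556.2, -240.1, 213.7]
ee_rot: [0.002, 0.646, 0.763, 0.0]
force: [-0.4, 0.1, -2.2]
grip_width: 0.198
grip_force: 39.3
(array([ 497.98, -102.8 ]), np.float64(99.05381202697755), (80.63137817382812, 120.50889587402344))
```

View pics/g1.png

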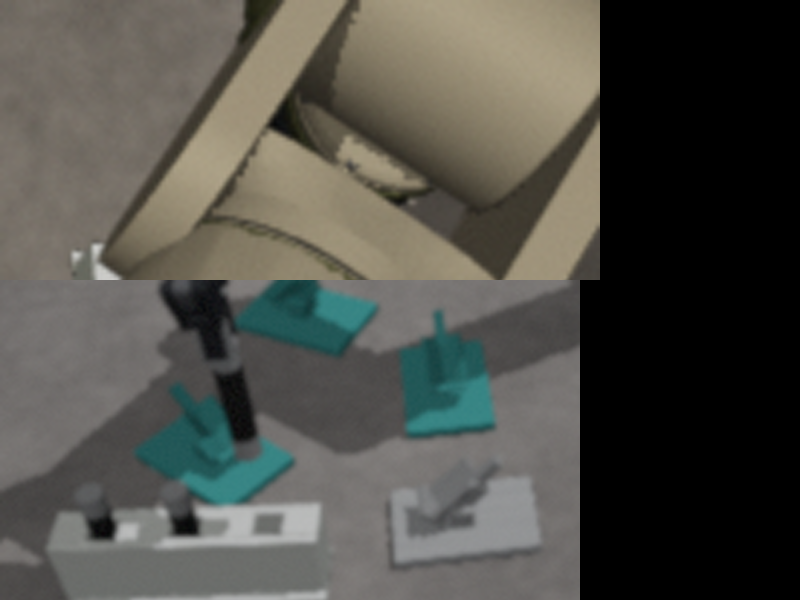

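```bash
cat >> h.py <<'E'
def frame(o,yaw):
    u=np.array([np.cos(np.radians(yaw)),np.sin(np.radians(yaw)),0]); k=np.array([0,0,1.]); s=np.array([*o,0])+15*u+69*k
    return s,(u+k)/2**.5,(k-u)/2**.5,yaw-90
E
python3 - <<'E'
from h import *
P=np.array([556,-240,0]); 
for z in(140,147,154): print(z,proj("scene",(556,-240,z)))
o,yw,_=rest(); print(o,yw); s,a,n,y=frame(o,yw); Q=RR(y,-45); print(Q.as_matrix()[:,2],-a)
plan((s+20*a+90*n,Q),(s+20*a+10*n,Q),(s+20*a+1.5*n,Q))
E
```

```text
140 [165.52 210.31]
147 [164.89 207.93]
154 [164.25 205.52]
[ 497.91 -102.48] 99.16912937164307
[ 0.11 -0.7  -0.71] [ 0.11 -0.7  -0.71]
at [ 555.   -239.31  209.89] [ 0.99  0.17 -0.  ] [-0.  0. -1.]
-> [ 503.41 -136.54  146.78] turn [ 0.01 -5.64  0.04] then shift [ 4.89 -1.38 -1.32] n>= 6.0
-> [494.39 -80.69  90.21] turn [0. 0. 0.] then shift [ 3.2 -0.   0. ] n>= 4.0
-> [493.43 -74.76  84.2 ] turn [0. 0. 0.] then shift [0.34 0.   0.  ] n>= 1.0
```

```bash
python3 -m crank '[[[0,0,-0.5,0,0,0,10],[0,0,-0.5,0,-0.94,0,10],[0,0,0,0,-0.94,0,10],[0,0,0,0,-0.94,0,10],[0,0,0,0,-0.94,0,10],[0,0,0,0,-0.94,0,10],[0,0,0,0,-0.94,0,10],[0,0,0,0,0,0,10]]]'
python3 - <<'E'
from h import *
o,yw,_=rest(); print(o,yw,_); s,a,n,y=frame(o,yw); Q=RR(y,-45)
plan((s+20*a+90*n,Q),(s+20*a+10*n,Q),(s+20*a+1.5*n,Q)); print(sense()["joints"])
E
```

```text
time_s: 7.45
eef_pos: [554.8, -237.5, 234.2]
ee_rot: [0.292, 0.595, 0.706, -0.249]
force: [-0.1, 0.4, -2.0]
grip_width: 0.198
grip_force: 39.4Traceback (most recent call last):
  File "<stdin>", line 2, in <module>
  File "h.py", line 28, in rest
    x,y,a,b,an=best
    ^^^^^^^^^^
TypeError: cannot unpack non-iterable NoneType object
```

Run:
```python
from h import *
s,a,n,y=frame((497.9,-102.5),99.17); Q=RR(y,-45)
plan((s+20*a+90*n,Q),(s+20*a+10*n,Q),(s+20*a+1.5*n,Q)); print(sense()["joints"])
```

```text
at [ 555.25 -238.32  235.28] [ 0.99  0.17 -0.  ] [ 0.12 -0.7  -0.71]
-> [ 503.4  -136.56  146.78] turn [ 0.02 -0.01  0.05] then shift [ 5.58 -1.4  -0.57] n>= 6.0
-> [494.38 -80.71  90.21] turn [0. 0. 0.] then shift [ 3.2  0.  -0. ] n>= 4.0
-> [493.42 -74.78  84.2 ] turn [0. 0. 0.] then shift [0.34 0.   0.  ] n>= 1.0
[-0.3   0.36  1.58 -0.85  0.99 -0.06]
```

```bash
python3 -m crank '[[[0.7,-0.175,-0.07,0,0,0,10],[0.7,-0.175,-0.07,0,0,0,10],[0.7,-0.175,-0.07,0,0,0,10],[0.7,-0.175,-0.07,0,0,0,10],[0.7,-0.175,-0.07,0,0,0,10],[0.7,-0.175,-0.07,0,0,0,10],[0.7,-0.175,-0.07,0,0,0,10],[0.7,-0.175,-0.07,0,0,0,10]]]'
python3 - <<'E'
from h import *
s,a,n,y=frame((497.9,-102.5),99.17); Q=RR(y,-45)
b=cv2.resize(capture("scene")[130:260,160:340],None,fx=4,fy=4,interpolation=cv2.INTER_CUBIC);cv2.imwrite("pics/p1.png",b)
plan((s+20*a+1.5*n,Q));
s,a,n,y=frame((497.9,-102.5),99.17); print([proj("scene",s+k*a) for k in(-50,0,50)])
E
```

```text
time_s: 8.3
eef_pos: [503.2, -138.6, 147.4]
ee_rot: [0.292, 0.598, 0.704, -0.247]
force: [0.1, 0.5, -2.0]
grip_width: 0.197
grip_force: 39.4
at [ 501.75 -137.    145.38] [ 0.99  0.16 -0.  ] [ 0.11 -0.7  -0.71]
-> [493.42 -74.78  84.2 ] turn [ 0.01 -0.01  0.03] then shift [ 3.51  0.07 -0.04] n>= 4.0
[array([228.09, 226.16]), array([242.08, 214.09]), array([256.67, 201.49])]
```

View pics/p1.png

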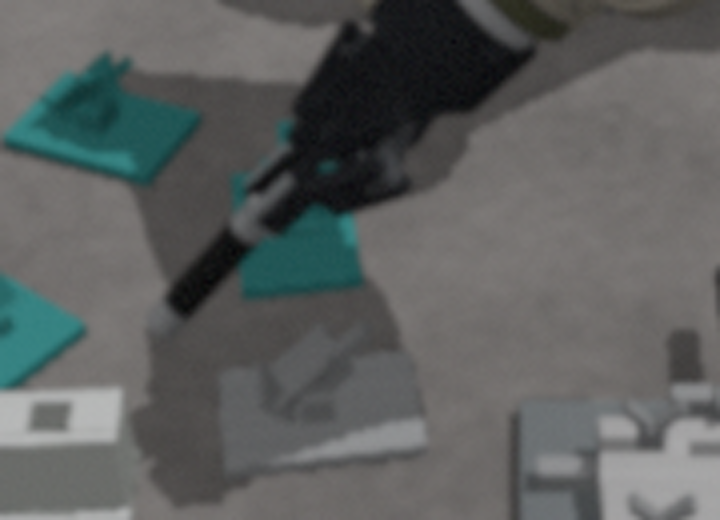

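```bash
python3 -m crank '[[[0.6,0.01,0,0,0,0,10],[0.6,0.01,0,0,0,0,10],[0.6,0.01,0,0,0,0,10],[0.6,0.01,0,0,0,0,10],[0.6,0.01,0,0,0,0,10],[0.25,0.01,-0.04,0,0,0,10],[0.15,0.01,0,0,0,0,10],[0.1,0,0,0,0,0,10]]]'
python3 -m crank '[[[0,0,0,0,0,0,10],[0,0,0,0,0,0,10],[0,0,0,0,0,0,12],[0,0,0,0,0,0,20],[0,0,0,0,0,0,24],[0,0,0,0,0,0,30],[0,0,0,0,0,0,36],[0,0,0,0,0,0,44]]]' 20
python3 - <<'E'
from h import *
s,a,n,y=frame((497.9,-102.5),99.17);Q=RR(y,-45);print(sense()["force"])
b=cv2.resize(capture("scene")[150:260,190:330],None,fx=5,fy=5,interpolation=cv2.INTER_CUBIC);cv2.imwrite("pics/p2.png",b)
plan((s+80*a,Q),(s+140*a+60*n,Q),(s+13*a+110*n,RR(y,45)),(s+13*a-19*n,RR(y,45)))
E
```

```text
time_s: 9.15
eef_pos: [494.9, -76.7, 86.3]
ee_rot: [0.293, 0.597, 0.704, -0.248]
force: [-0.6, -1.0, -0.3]
grip_width: 0.195
grip_force: 39.5
time_s: 9.95
eef_pos: [494.5, -76.3, 85.8]
ee_rot: [0.293, 0.597, 0.705, -0.248]
force: [-1.5, -0.9, 0.0]
grip_width: 0.515
grip_force: 0.0
[-1.47 -0.85  0.05]
at [494.44 -76.31  85.82] [0.99 0.17 0.  ] [ 0.12 -0.7  -0.71]
-> [486.49 -31.85 125.57] turn [0.03 0.02 0.03] then shift [ 0.15 -0.03 -2.4 ] n>= 3.0
-> [486.49 -31.85 210.42] turn [0. 0. 0.] then shift [-2.4  0.  -2.4] n>= 3.0
-> [ 506.44 -155.4   155.97] turn [ 0.   11.25  0.  ] then shift [-5.08 -0.   -2.  ] n>= 12.0
-> [491.9  -65.35  64.76] turn [0. 0. 0.] then shift [ 0.   -0.    5.16] n>= 6.0
```

View pics/p2.png

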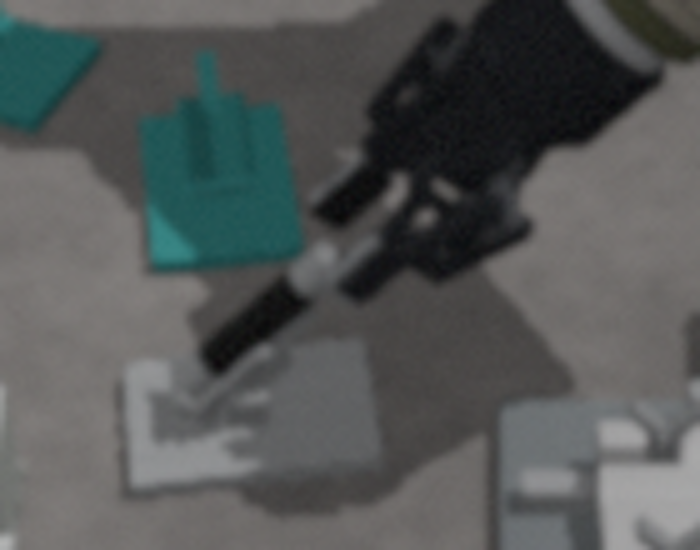

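Roller 1 lies along the V, top end at crop (318,262) as predicted, fingers open. Retreating and swinging to the side grip.

```bash
python3 -m crank '[[[0,0,-0.6,0,0,0,44],[0,0,-0.6,0,0,0,44],[0,0,-0.6,0,0,0,44],[0,0,-0.6,0,0,0,44],[-0.6,0,-0.6,0,0,0,44],[-0.6,0,-0.6,0,0,0,44],[-0.6,0,-0.6,0,0,0,44],[-0.6,0,-0.6,0,0,0,44]]]'
python3 -m crank '[[[0,0,0,0,0.75,0,44],[0,0,0,0,0.75,0,44],[0,0,0,0,0.75,0,44],[0,0,0,0,0.75,0,44],[0,0,0,0,0.75,0,44],[0,0,0,0,0.75,0,44],[0,0,0,0,0.75,0,44],[0,0,0,0,0.75,0,44]]]'
python3 -m crank '[[[0,0,0,0,0.75,0,44],[0,0,0,0,0.75,0,44],[0,0,0,0,0.75,0,44],[0,0,0,0,0.75,0,44],[0,0,0,0,0.75,0,44],[0,0,0,0,0.75,0,44],[0,0,0,0,0.75,0,44],[0,0,0,0,0,0,44]]]'
python3 - <<'E'
from h import *
s,a,n,y=frame((497.9,-102.5),99.17)
print(sense()["joints"])
plan((s+13*a+110*n,RR(y,45)),(s+13*a-19*n,RR(y,45)))
cv2.imwrite("pics/x1.png",capture("scene"))
try: print(rest())
except Exception as e: print(e)
E
```

```text
time_s: 10.8
eef_pos: [487.1, -33.2, 214.8]
ee_rot: [0.293, 0.596, 0.705, -0.247]
force: [-0.1, -0.6, 0.4]
grip_width: 0.517
grip_force: 0.0
time_s: 11.6
eef_pos: [487.6, -33.0, 214.6]
ee_rot: [-0.02, 0.645, 0.764, 0.019]
force: [0.3, -0.6, 0.6]
grip_width: 0.518
grip_force: 0.0
time_s: 12.4
eef_pos: [487.2, -34.4, 212.3]
ee_rot: [-0.293, 0.597, 0.705, 0.247]
force: [-0.0, 0.2, -0.2]
grip_width: 0.515
grip_force: 0.0
[-0.62  0.48  1.46  0.53  1.79 -0.83]
at [487.24 -34.39 212.25] [ 0.99  0.17 -0.  ] [-0.12  0.7  -0.71]
-> [ 506.44 -155.4   155.97] turn [-0.04 -0.01  0.02] then shift [-5.06 -0.01 -1.87] n>= 6.0
-> [491.9  -65.35  64.76] turn [0. 0. 0.] then shift [ 0.   -0.    5.16] n>= 6.0
cannot unpack non-iterable NoneType object
```

```bash
python3 -m crank '[[[-0.72,0,-0.27,0,0,0,44],[-0.72,0,-0.27,0,0,0,44],[-0.72,0,-0.27,0,0,0,44],[-0.72,0,-0.27,0,0,0,44],[-0.72,0,-0.27,0,0,0,44],[-0.72,0,-0.27,0,0,0,44],[-0.72,0,-0.23,0,0,0,44],[0,0,0,0,0,0,44]]]'
cat >> h.py <<'E'
def dark(n,box,thr=60,minA=8,img=None):
    x0,y0,x1,y1=box; t=capture(n) if img is None else img; m=(t[y0:y1,x0:x1].max(2)<thr).astype(np.uint8)
    k,_,st,ce=cv2.connectedComponentsWithStats(m)
    return [(st[i][:5]+[x0,y0,0,0,0],ce[i]+[x0,y0]) for i in range(1,k) if st[i][4]>=minA]
E
python3 - <<'E'
from h import *
for im in(cv2.imread("pics/x1.png"),capture("scene")): print(dark("scene",(215,190,275,240),45,8,im))
s,a,n,y=frame((497.9,-102.5),99.17); print(proj("scene",s))
plan((s+13*a-19*n,RR(y,45)))
E
```

```text
time_s: 13.3
eef_pos: [507.4, -156.4, 155.3]
ee_rot: [-0.292, 0.598, 0.705, 0.246]
force: [0.9, 0.3, -0.4]
grip_width: 0.515
grip_force: 0.0
[(array([231, 207,  20,  18, 137]), array([240.4 , 215.02]))]
[(array([231, 207,  20,  18, 139]), array([240.45, 215.04]))]
[242.08 214.09]
at [ 507.41 -155.25  156.14] [ 0.99  0.16 -0.  ] [-0.12  0.7  -0.71]
-> [491.9  -65.35  64.76] turn [-0.03  0.01  0.02] then shift [-0.   -0.04  5.16] n>= 6.0
```

```bash
python3 -m crank '[[[0,-0.01,0.75,0,0,0,44],[0,-0.01,0.75,0,0,0,44],[0,-0.01,0.75,0,0,0,44],[0,-0.01,0.75,0,0,0,44],[0,0,0.75,0,0,0,44],[0,0,0.75,0,0,0,44],[0,0,0.4,0,0,0,44],[0,0,0.26,0,0,0,44]]]'
python3 -m crank '[[[0,0,0,0,0,0,35],[0,0,0,0,0,0,28],[0,0,0,0,0,0,20],[0,0,0,0,0,0,10],[0,0,0,0,0,0,10],[0,0,0,0,0,0,10],[0,0,0,0,0,0,10],[0,0,0,0,0,0,10]]]' 40
python3 -m crank '[[[0,0,-0.3,0,0,0,10],[0,0,-0.5,0,0,0,10],[0,0,-0.75,0,0,0,10],[0,0,-0.75,0,0,0,10],[0,0,-0.75,0,0,0,10],[0,0,-0.75,0,0,0,10],[0,0,-0.75,0,0,0,10],[0,0,0,0,0,0,10]]]'
python3 - <<'E'
from h import *
p,R=cur();M=R.as_matrix(); print(sense()["joints"])
g=p-19*M[:,2]
im=capture("scene"); print(dark("scene",(180,150,280,240),45,20,im))
for k in(-40,0,40): print(k,proj("scene",g+k*M[:,0]))
b=cv2.resize(im[130:240,180:300],None,fx=5,fy=5,interpolation=cv2.INTER_CUBIC);cv2.imwrite("pics/l1.png",b)
# saddle target: yaw 90 for tool y -> tool x 
for Y in(90,-90): plan(((588,208,150),RR(Y)),((588,208,57),RR(Y)))
E
```

```text
time_s: 14.15
eef_pos: [491.4, -64.2, 65.5]
ee_rot: [-0.291, 0.597, 0.706, 0.246]
force: [0.6, -0.1, 0.7]
grip_width: 0.52
grip_force: 0.0
time_s: 14.95
eef_pos: [492.0, -65.2, 65.9]
ee_rot: [-0.291, 0.597, 0.706, 0.247]
force: [2.1, -2.2, 6.5]
grip_width: 0.12
grip_force: 5.6
time_s: 15.75
eef_pos: [505.2, -146.0, 147.3]
ee_rot: [-0.29, 0.598, 0.706, 0.247]
force: [-0.0, -0.1, 0.1]
grip_width: 0.114
grip_force: 0.0
[-0.75  0.68  1.29  0.46  1.8  -0.96]
[(array([180, 153,  21,  38, 324]), array([186.34, 175.32])), (array([231, 207,  20,  18, 138]), array([240.45, 215.01]))]
-40 [194.32 198.68]
0 [205.88 187.72]
40 [217.86 176.34]
at [ 504.76 -144.82  146.31] [0.99 0.16 0.  ] [-0.12  0.7  -0.71]
-> [588 208 150] turn [ 3.93 -4.63 -9.51] then shift [-3.33 14.11 -0.15] n>= 15.0
-> [588 208  57] turn [0. 0. 0.] then shift [0.   0.   3.72] n>= 4.0
at [ 504.76 -144.82  146.31] [0.99 0.16 0.  ] [-0.12  0.7  -0.71]
-> [588 208 150] turn [-4.83 -4.1  11.72] then shift [  3.33 -14.11  -0.15] n>= 15.0
-> [588 208  57] turn [0. 0. 0.] then shift [0.   0.   3.72] n>= 4.0
```

View pics/l1.png

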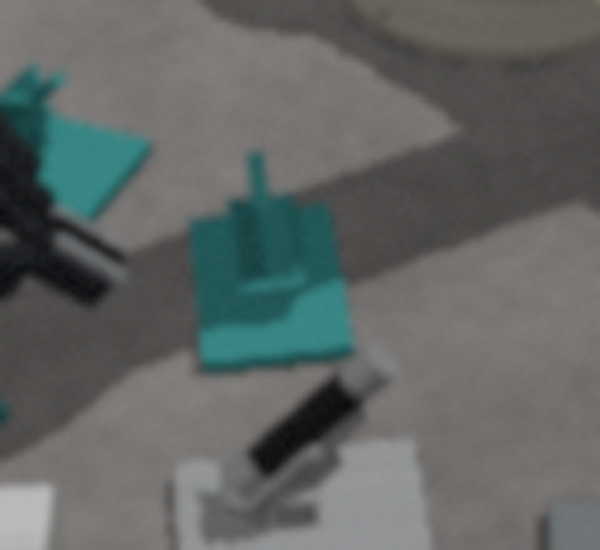

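Run:
```python
from h import *
def pr(p,R,w,off,sc):
    for d in(0,10,20,30):
        for yy in (-w,w): print(d,yy,(proj("scene",np.array(p)+R.apply([0,yy,-d]))-off)*sc,end=' ')
    print()
s,a,n,y=frame((497.9,-102.5),99.17)
print("p1");pr((501.75,-137,145.4),RR(y,-45),10,(160,130),4)
print("p2");pr((494.4,-76.3,85.8),RR(y,-45),22,(190,150),5)
p,R=cur();print("l1");pr(p,R,5,(180,130),5)
print("g1");pr((556,-240,211),RR(9.5),10,(80,150-280/2.9),2.9)
```

```text
p1
0 -10 [228.07 233.41] 0 10 [229.83 257.72] 10 -10 [239.74 222.48] 10 10 [241.69 246.73] 20 -10 [251.51 211.46] 20 10 [253.66 235.65] 30 -10 [263.39 200.33] 30 10 [265.74 224.45] 
p2
0 -22 [278.55 260.5 ] 0 22 [287.95 326.89] 10 -22 [292.91 247.92] 10 22 [302.83 314.18] 20 -22 [307.39 235.23] 20 22 [317.84 301.37] 30 -22 [321.99 222.44] 30 22 [332.98 288.43] 
l1
0 -5 [166.71 302.22] 0 5 [167.78 317.46] 10 -5 [148.63 291.76] 10 5 [149.56 307.02] 20 -5 [130.31 281.16] 20 5 [131.11 296.44] 30 -5 [111.76 270.43] 30 5 [112.42 285.72] 
g1
0 -10 [229.12 371.6 ] 0 10 [227.78 390.7 ] 10 -10 [226.2  360.49] 10 10 [224.8  379.57] 20 -10 [223.23 349.2 ] 20 10 [221.77 368.24] 30 -10 [220.22 337.71] 30 10 [218.69 356.71]
```

Run:
```python
from h import *
im=capture("scene"); x0,y0=150,130;f=8
b=cv2.resize(im[y0:y0+75,x0:x0+95],None,fx=f,fy=f,interpolation=cv2.INTER_CUBIC)
p,R=cur()
for d,c in((0,(0,0,255)),(19,(0,255,0)),(40,(255,0,0))):
    for yy in(-10,10):
        q=((proj("scene",p+R.apply([0,yy,-d]))-[x0,y0]+.5)*f).astype(int); cv2.circle(b,tuple(map(int,q)),4,c,1)
cv2.imwrite("pics/l2.png",b); print(p,sense()["grip_width"])
```

```text
[ 504.45 -144.02  145.73] 0.11469759345333252
```

View pics/l2.png

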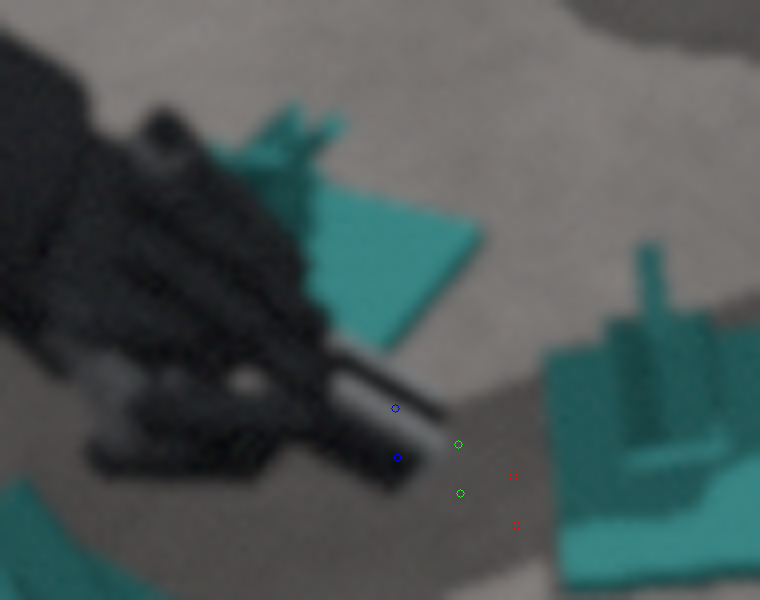

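The marks show the real fingertips at crop (425,455), about 28 mm short of the reported TCP (red). The closed fingers had been pressing on top of the roller (6.5 N), which agrees. So I take the real tip as the reported TCP minus 28 mm along tool z. Roller 1 is still in place, so I regrasp deeper.

```bash
python3 -m crank '[[[0,0,0,0,0,0,25],[0,0,0,0,0,0,44],[0,0,0,0,0,0,50],[0,0,0,0,0,0,50],[0,0,0,0,0,0,50],[0,0,0,0,0,0,50],[0,0,0,0,0,0,50],[0,0,0,0,0,0,50]]]' 40
python3 - <<'E'
from h import *
s,a,n,y=frame((497.9,-102.5),99.17); s=s-3*a
print(dark("scene",(215,190,275,240),45,8),sense()["grip_width"])
plan((s+14*a-30*n,RR(y,45)),(s+14*a-47*n,RR(y,45)))
E
```

```text
time_s: 16.65
eef_pos: [504.7, -144.0, 146.0]
ee_rot: [-0.291, 0.597, 0.705, 0.247]
force: [0.4, -0.2, 1.2]
grip_width: 0.582
grip_force: 0.0
[(array([231, 207,  21,  18, 139]), array([240.48, 215.01]))] 0.5839013268982294
at [ 504.73 -143.97  146.02] [ 0.99  0.17 -0.  ] [-0.12  0.7  -0.71]
-> [490.89 -59.07  55.56] turn [-0.03  0.01  0.03] then shift [-0.13 -0.01  4.99] n>= 5.0
-> [488.97 -47.2   43.54] turn [0. 0. 0.] then shift [ 0.   -0.    0.68] n>= 1.0
```

```bash
python3 -m crank '[[[-0.13,0,0.75,0,0,0,50],[0,0,0.75,0,0,0,50],[0,0,0.75,0,0,0,50],[0,0,0.75,0,0,0,50],[0,0,0.75,0,0,0,50],[0,0,0.75,0,0,0,50],[0,0,0.75,0,0,0,50],[0,0,0.42,0,0,0,50]]]'
python3 -m crank '[[[0,0,0,0,0,0,50],[0,0,0,0,0,0,35],[0,0,0,0,0,0,20],[0,0,0,0,0,0,10],[0,0,0,0,0,0,10],[0,0,0,0,0,0,10],[0,0,0,0,0,0,10],[0,0,0,0,0,0,10]]]' 40
python3 - <<'E'
from h import *
print(sense()); print(dark("scene",(215,190,275,240),45,8))
E
```

```text
time_s: 17.5
eef_pos: [488.1, -46.7, 42.6]
ee_rot: [-0.292, 0.597, 0.705, 0.246]
force: [0.8, 0.0, 0.5]
grip_width: 0.588
grip_force: 0.0
time_s: 18.3
eef_pos: [489.4, -48.3, 43.9]
ee_rot: [-0.29, 0.597, 0.706, 0.247]
force: [3.9, -2.1, 4.9]
grip_width: 0.217
grip_force: 39.4
{'time_s': 18.3, 'joints': array([-0.64,  0.72,  1.56,  0.51,  1.5 , -1.02]), 'dq': array([ 0., -0., -0.,  0.,  0., -0.]), 'tau': array([  1.34, -46.97, -14.2 ,   0.21,   2.01,   0.1 ]), 'eef_pos': array([489.44, -48.35,  43.85]), 'ee_rot': array([-0.29,  0.6 ,  0.71,  0.25]), 'force': array([ 3.95, -2.12,  4.93]), 'wrist_torque': array([-0.19, -0.55, -0.33]), 'grip_force': 39.35000538825989, 'grip_width': 0.21669775907181996}
[(array([215, 190,  37,  35, 743]), array([230.28, 205.74]))]
```

```bash
python3 -m crank '[[[0,0,-0.3,0,0,0,10],[0,0,-0.5,0,0,0,10],[0,0,-0.75,0,0,0,10],[0,0,-0.75,0,0,0,10],[0,0,-0.75,0,0,0,10],[0,0,-0.75,0,0,0,10],[0,0,-0.75,0,0,0,10],[0,0,-0.4,0,0,0,10]]]'
python3 - <<'E'
from h import *
p,R=cur();M=R.as_matrix(); st=sense();print(st["joints"],st["grip_width"],st["force"])
g=p-47*M[:,2]
im=capture("scene"); x0,y0=170,130;f=7
b=cv2.resize(im[y0:y0+80,x0:x0+105],None,fx=f,fy=f,interpolation=cv2.INTER_CUBIC)
for k in(-64,-14,36):
    q=((proj("scene",g+k*M[:,0])-[x0,y0]+.5)*f).astype(int); print(k,q); cv2.circle(b,tuple(map(int,q)),4,(0,0,255),1)
cv2.imwrite("pics/l3.png",b)
plan(((588,208,150),RR(90)),((588,208,150),RR(90)))
E
```

```text
time_s: 19.15
eef_pos: [503.1, -135.2, 132.0]
ee_rot: [-0.291, 0.598, 0.705, 0.246]
force: [-0.6, 0.7, -2.4]
grip_width: 0.217
grip_force: 39.1
[-0.74  0.69  1.33  0.46  1.76 -0.97] 0.2172038842137924 [-0.62  0.75 -2.36]
-64 [ 96 521]
-14 [195 426]
36 [298 326]
at [ 503.38 -135.84  132.47] [0.99 0.16 0.  ] [-0.11  0.69 -0.71]
-> [588 208 150] turn [ 3.92 -4.62 -9.52] then shift [-3.38 13.75 -0.7 ] n>= 14.0
-> [588 208 150] turn [0. 0. 0.] then shift [0. 0. 0.] n>= 0.0
```

View pics/l3.png

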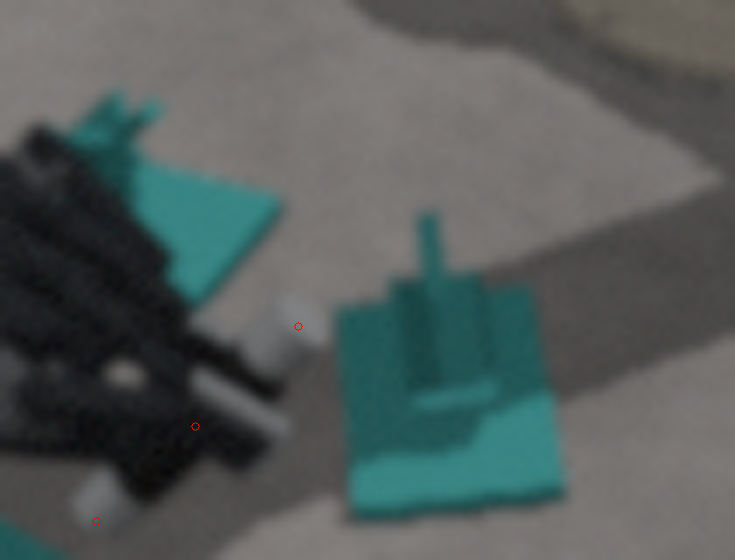

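```bash
python3 -m crank '[[[0,0,0,0.245,-0.289,-0.595,10],[0,0,0,0.245,-0.289,-0.595,10],[0,0,0,0.245,-0.289,-0.595,10],[0,0,0,0.245,-0.289,-0.595,10],[0,0,0,0.245,-0.289,-0.595,10],[0,0,0,0.245,-0.289,-0.595,10],[0,0,0,0.245,-0.289,-0.595,10],[0,0,0,0.245,-0.289,-0.595,10]]]'
python3 -m crank '[[[0,0,0,0.245,-0.289,-0.595,10],[0,0,0,0.245,-0.289,-0.595,10],[0,0,0,0.245,-0.289,-0.595,10],[0,0,0,0.245,-0.289,-0.595,10],[0,0,0,0.245,-0.289,-0.595,10],[0,0,0,0.245,-0.289,-0.595,10],[0,0,0,0.245,-0.289,-0.595,10],[0,0,0,0.245,-0.289,-0.595,10]]]'
python3 - <<'E'
from h import *
plan(((575.5,208.3,125),RR(90)),((575.5,208.3,45),RR(90)),((575.5,208.3,29),RR(90))); print(sense()["joints"])
E
```

```text
time_s: 20.0
eef_pos: [502.6, -133.4, 130.5]
ee_rot: [-0.158, 0.321, 0.924, 0.133]
force: [0.9, -0.3, -1.1]
grip_width: 0.219
grip_force: 39.0
time_s: 20.8
eef_pos: [502.5, -133.2, 130.5]
ee_rot: [-0.0, -0.003, 1.0, 0.001]
force: [0.2, -0.6, -2.4]
grip_width: 0.221
grip_force: 39.0
at [ 502.47 -133.19  130.53] [-0.01  1.    0.  ] [-0.  0. -1.]
-> [575.5 208.3 125. ] turn [ 0.01 -0.    0.04] then shift [-2.92 13.66  0.22] n>= 14.0
-> [575.5 208.3  45. ] turn [0. 0. 0.] then shift [0.  0.  3.2] n>= 4.0
-> [575.5 208.3  29. ] turn [0. 0. 0.] then shift [0.   0.   0.64] n>= 1.0
[-0.49  0.37  1.62  0.    1.15 -2.06]
```

```bash
python3 -m crank '[[[-0.183,0.854,0.014,0,0,0.04,10],[-0.183,0.854,0.014,0,0,0,10],[-0.183,0.854,0.014,0,0,0,10],[-0.183,0.854,0.014,0,0,0,10],[-0.183,0.854,0.014,0,0,0,10],[-0.183,0.854,0.014,0,0,0,10],[-0.183,0.854,0.014,0,0,0,10],[-0.183,0.854,0.014,0,0,0,10]]]'
python3 -m crank '[[[-0.183,0.854,0.014,0,0,0,10],[-0.183,0.854,0.014,0,0,0,10],[-0.183,0.854,0.014,0,0,0,10],[-0.183,0.854,0.014,0,0,0,10],[-0.183,0.854,0.014,0,0,0,10],[-0.183,0.854,0.014,0,0,0,10],[-0.183,0.854,0.014,0,0,0,10],[-0.183,0.854,0.014,0,0,0,10]]]'
python3 - <<'E'
from h import *
im=capture("scene"); p,R=cur(); print(p); M=R.as_matrix(); g=p-47*M[:,2]
x0,y0=320,140;f=6
b=cv2.resize(im[y0:y0+100,x0:x0+130],None,fx=f,fy=f,interpolation=cv2.INTER_CUBIC)
for k in(-62.5,-12.5,37.5):
    q=((proj("scene",g+k*M[:,0])-[x0,y0]+.5)*f).astype(int); print(k,q); cv2.circle(b,tuple(map(int,q)),4,(0,0,255),1)
cv2.imwrite("pics/s1.png",b)
E
```

```text
time_s: 21.6
eef_pos: [539.5, 38.1, 127.9]
ee_rot: [-0.001, 0.002, 1.0, 0.001]
force: [1.5, -0.6, -1.7]
grip_width: 0.218
grip_force: 39.1
time_s: 22.4
eef_pos: [576.8, 208.5, 125.3]
ee_rot: [-0.001, 0.002, 1.0, 0.001]
force: [0.4, -0.9, -1.7]
grip_width: 0.218
grip_force: 39.1
[576.87 211.36 125.19]
-62.5 [426 547]
-12.5 [398 435]
37.5 [373 333]
```

View pics/s1.png

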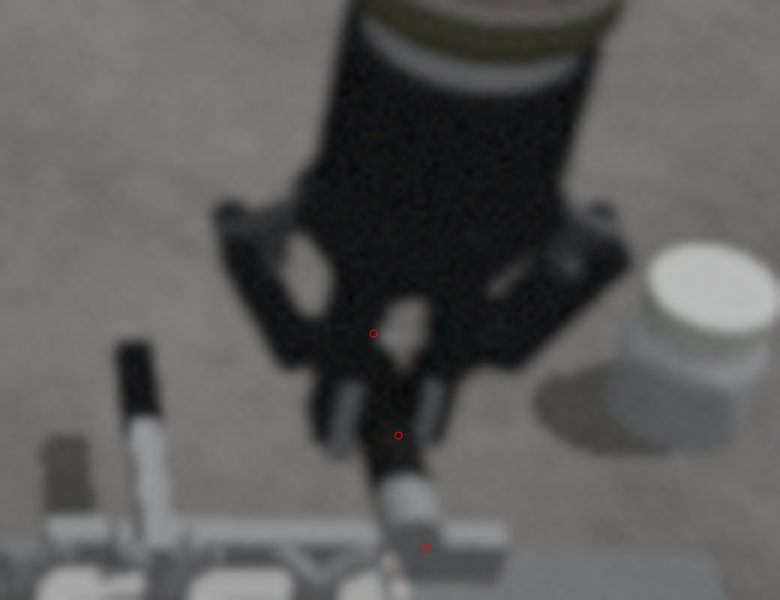

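The roller hangs horizontal above saddle 1: near steel face at crop (413,525), about 2–3 px above my prediction. That puts the finger offset nearer 30 mm and the centre offset nearer −10 mm. Next is a careful descent.

Run:
```python
from h import *
plan(((577.5,208.3,45),RR(90)),((577.5,208.3,27),RR(90)));capture("scene");plan(((577.5,208.3,27),RR(90)))
```

```text
at [576.87 211.36 125.19] [0. 1. 0.] [-0.  0. -1.]
-> [577.5 208.3  45. ] turn [ 0.02 -0.02 -0.01] then shift [-0.03 -0.12  3.21] n>= 4.0
-> [577.5 208.3  27. ] turn [0. 0. 0.] then shift [0.   0.   0.72] n>= 1.0
at [576.68 209.71 125.13] [0. 1. 0.] [-0.  0. -1.]
-> [577.5 208.3  27. ] turn [ 0.02 -0.02 -0.01] then shift [-0.03 -0.06  3.93] n>= 4.0
```

```bash
python3 -m crank '[[[-0.03,-0.06,0.6,0,0,0,10],[0,0,0.6,0,0,0,10],[0,0,0.6,0,0,0,10],[0,0,0.6,0,0,0,10],[0,0,0.5,0,0,0,10],[0,0,0.3,0,0,0,10],[0,0,0.2,0,0,0,10],[0,0,0.1,0,0,0,10]]]'
python3 -m crank '[[[0,0,0.1,0,0,0,10],[0,0,0.1,0,0,0,10],[0,0,0.1,0,0,0,10],[0,0,0.08,0,0,0,10],[0,0,0,0,0,0,10],[0,0,0,0,0,0,10],[0,0,0,0,0,0,10],[0,0,0,0,0,0,10]]]'
python3 - <<'E'
from h import *
st=sense(); print(cur()[0],st["wrist_torque"]); plan(((577.5,208.3,25),RR(90)))
E
```

```text
time_s: 23.3
eef_pos: [578.2, 206.2, 38.4]
ee_rot: [-0.0, 0.002, 1.0, 0.001]
force: [0.4, 0.2, -1.3]
grip_width: 0.219
grip_force: 39.2
time_s: 24.1
eef_pos: [578.3, 206.4, 29.2]
ee_rot: [-0.0, 0.002, 1.0, 0.001]
force: [0.2, -0.5, 0.7]
grip_width: 0.222
grip_force: 39.4
[578.25 206.42  29.2 ] [ 0.22  0.08 -0.02]
at [578.25 206.42  29.2 ] [0. 1. 0.] [-0.  0. -1.]
-> [577.5 208.3  25. ] turn [ 0.02 -0.   -0.03] then shift [0.03 0.08 0.17] n>= 1.0
```

```bash
python3 -m crank '[[[0,0.06,0.04,0,0,0,10],[0,0,0.04,0,0,0,10],[0,0,0,0,0,0,18],[0,0,0,0,0,0,22],[0,0,0,0,0,0,26],[0,0,0,0,0,0,30],[0,0,0,0,0,0,36],[0,0,0,0,0,0,36]]]' 20
python3 -m crank '[[[0,0,-0.3,0,0,0,36],[0,0,-0.7,0,0,0,36],[0,0,-0.8,0,0,0,36],[0,0,-0.8,0,0,0,36],[0,0,-0.8,0,0,0,36],[0,0,-0.8,0,0,0,36],[0,0,-0.8,0,0,0,36],[0,0,-0.5,0,0,0,36]]]'
python3 - <<'E'
from h import *
s=capture("scene");t=capture("top");cv2.imwrite("pics/sc2.png",s);cv2.imwrite("pics/tp2.png",t)
print(cur()[0],sense()["grip_width"]); p=proj("scene",(588,208,74)); print(p,dark("scene",(350,215,410,285),50,6,s)); print(proj("top",(588,208,74)),dark("top",(160,140,250,210),50,6,t))
try:print(rest(t))
except Exception as e:print(e)
plan(((557,-301,160),RR(10)))
E
```

```text
time_s: 24.9
eef_pos: [578.2, 207.7, 27.0]
ee_rot: [-0.0, 0.002, 1.0, 0.001]
force: [0.4, 0.5, -0.5]
grip_width: 0.422
grip_force: 0.0
time_s: 25.7
eef_pos: [578.6, 207.6, 166.7]
ee_rot: [0.001, 0.002, 1.0, 0.001]
force: [-0.1, -0.0, -0.4]
grip_width: 0.423
grip_force: 0.0
[578.96 207.65 166.49] 0.4161745978314189
[376.01 243.79] [(array([371, 232,  11,  21, 146]), array([375.58, 241.37]))]
[179.67 172.29] [(array([169, 140,   6,   4,  17]), array([172.  , 141.12])), (array([175, 144,  17,  41, 348]), array([182.44, 160.53]))]
(array([492.  , -60.64]), np.float64(99.05560970306396), (80.62947845458984, 120.75716400146484))
at [578.96 207.65 166.49] [0. 1. 0.] [ 0.  0. -1.]
-> [ 557 -301  160] turn [0.03 0.01 9.97] then shift [-19.88  -4.4    0.26] n>= 20.0
```

Roller 1 is in saddle 1, black centroid at scene (375.6,241.4) as predicted. The rest was knocked about 42 mm to (492,-60.6), same yaw. On to roller 2.

```bash
python3 -m crank '[[[0,-0.9,0,0,0,0,40],[0,-0.9,0,0,0,0,50],[0,-0.9,0,0,0,0,60],[0,-0.9,0,0,0,0,60],[0,-0.9,0,0,0,0,60],[0,-0.9,0,0,0,0,60],[0,-0.9,0,0,0,0,60],[0,-0.9,0,0,0,0,60]]]'
python3 -m crank '[[[0,-0.9,0,0,0,0,60],[0,-0.9,0,0,0,0,60],[0,-0.9,0,0,0,0,60],[0,-0.9,0,0,0,0,60],[0,-0.9,0,0,0,0,60],[0,-0.9,0,0,0,0,60],[0.4,-0.9,0,0,0,0,60],[0.4,-0.9,0,0,0,0,60]]]'
python3 -m crank '[[[0,-0.9,0,0,0,0,60],[0,-0.9,0,0,0,0.6,60],[0,0,0,0,0,0.8,60],[0,0,0,0,0,0.8,60],[0,0,0,0,0,0.8,60],[0,0,0,0,0,0.8,60],[0,0,0,0,0,0.8,60],[0,0,0,0,0,0.8,60]]]'
python3 -m crank '[[[0,0,0,0,0,0.8,60],[0,0,0,0,0,0.8,60],[0,0,0,0,0,0.8,60],[0,0,0,0,0,0.8,60],[0,0,0,0,0,0.8,60],[0,0,0,0,0,0.7,60],[0,0,0,0,0,0,60],[0,0,0,0,0,0,60]]]'
python3 - <<'E'
from h import *
plan(((557.1,-301,120),RR(9.06)),((557.1,-301,44),RR(9.06)))
t=capture("top");s=capture("scene");cv2.imwrite("pics/tp3.png",t);cv2.imwrite("pics/sc3.png",s)
d=dark("top",(165,145,195,205),60,6,t);print(d,proj("top",(588,208,84)));e=dark("scene",(355,215,400,285),60,6,s);print(e,proj("scene",(588,208,84)))
if d: print(tri(d[0][1],e[0][1]),onz("top",d[0][1],82))
E
```

```text
time_s: 26.6
eef_pos: [577.0, 26.7, 163.1]
ee_rot: [-0.001, 0.002, 1.0, 0.001]
force: [0.7, 0.4, 0.4]
grip_width: 0.702
grip_force: 0.0
time_s: 27.4
eef_pos: [556.0, -153.1, 162.5]
ee_rot: [-0.001, 0.002, 1.0, 0.001]
force: [0.1, -1.0, 0.3]
grip_width: 0.7
grip_force: 0.0
time_s: 28.2
eef_pos: [556.2, -197.2, 162.6]
ee_rot: [-0.001, 0.372, 0.928, 0.001]
force: [-0.0, 0.0, -0.2]
grip_width: 0.702
grip_force: 0.0
time_s: 29.0
eef_pos: [556.4, -197.3, 163.1]
ee_rot: [-0.001, 0.649, 0.761, 0.001]
force: [0.1, 0.4, -0.4]
grip_width: 0.705
grip_force: 0.0
at [ 556.36 -197.28  163.06] [ 0.99  0.16 -0.  ] [-0.  0. -1.]
-> [ 557.1 -301.   120. ] turn [-0.01 -0.02  0.01] then shift [-4.1  -0.62  1.72] n>= 5.0
-> [ 557.1 -301.    44. ] turn [0. 0. 0.] then shift [0.   0.   3.04] n>= 4.0
[(array([175, 158,  10,  27, 212]), array([179.02, 170.89]))] [178.79 171.32]
[(array([370, 232,  12,  22, 162]), array([375.49, 241.36]))] [376.78 240.74]
(array([589.02, 206.42,  83.27]), np.float64(2.4270439824077243)) [589.48 207.93  82.  ]
```

```bash
python3 -m crank '[[[-0.59,-0.09,0.1,0,0,0,60],[-0.59,-0.09,0.1,0,0,0,60],[-0.59,-0.09,0.1,0,0,0,60],[-0.59,-0.09,0.1,0,0,0,60],[-0.59,-0.09,0.1,0,0,0,60],[-0.59,-0.09,0.1,0,0,0,60],[-0.56,-0.08,0.1,0,0,0,60],[0,0,0,0,0,0,60]]]'
python3 -m crank '[[[0,0,0.58,0,0,0,60],[0,0,0.58,0,0,0,60],[0,0,0.58,0,0,0,60],[0,0,0.58,0,0,0,60],[0,0,0.58,0,0,0,60],[0,0,0.58,0,0,0,60],[0,0,0.58,0,0,0,60],[0,0,0,0,0,0,60]]]'
python3 -m crank '[[[0,0,0,0,0,0,60],[0,0,0,0,0,0,40],[0,0,0,0,0,0,20],[0,0,0,0,0,0,10],[0,0,0,0,0,0,10],[0,0,0,0,0,0,10],[0,0,0,0,0,0,10],[0,0,0,0,0,0,10]]]' 40
python3 - <<'E'
from h import *
plan(((557.1,-301,44),RR(9.06)))
E
```

```text
time_s: 29.9
eef_pos: [556.9, -302.8, 145.3]
ee_rot: [-0.001, 0.65, 0.76, 0.001]
force: [0.2, 0.2, 0.8]
grip_width: 0.703
grip_force: 0.0
time_s: 30.7
eef_pos: [556.3, -300.0, 42.1]
ee_rot: [-0.003, 0.65, 0.76, 0.001]
force: [-0.1, 0.4, 0.0]
grip_width: 0.7
grip_force: 0.0
time_s: 31.5
eef_pos: [558.8, -301.0, 45.5]
ee_rot: [0.001, 0.65, 0.76, 0.001]
force: [6.6, 0.8, 0.3]
grip_width: 0.226
grip_force: 39.2
at [ 558.75 -300.99   45.51] [0.99 0.16 0.  ] [ 0.  0. -1.]
-> [ 557.1 -301.    44. ] turn [ 0.03 -0.   -0.01] then shift [ 0.01 -0.07  0.06] n>= 1.0
```

```bash
python3 -m crank '[[[0,0,-0.5,0,0,0,10],[0,0,-0.8,0,0,0,10],[0,0,-0.8,0,0,0,10],[0,0,-0.8,0,0,0,10],[0,0,-0.8,0,0,0,10],[0,0,-0.8,0,0,0,10],[0,0,-0.8,0,0,0,10],[0,0,-0.8,0,0,0,10]]]'
python3 - <<'E'
from h import *
r=rest(); print(r,sense()["grip_width"]); s,a,n,y=frame(*r[:2]); Q=RR(y,-45)
plan((s-9.5*a+90*n,Q),(s-9.5*a+1.5*n,Q))
E
```

```text
time_s: 32.3
eef_pos: [557.1, -301.0, 197.9]
ee_rot: [-0.001, 0.65, 0.76, 0.001]
force: [0.5, 0.4, 0.1]
grip_width: 0.222
grip_force: 39.9
(array([492.07, -60.81]), np.float64(99.07666206359865), (81.12914276123047, 120.37753295898438)) 0.22177130993186714
at [ 558.11 -301.79  201.68] [0.99 0.16 0.  ] [ 0. -0. -1.]
-> [ 500.8  -115.48  125.92] turn [ 0.02 -5.61 -0.02] then shift [ 7.6  -1.09 -3.32] n>= 8.0
-> [490.93 -53.68  63.34] turn [0. 0. 0.] then shift [ 3.54  0.   -0.  ] n>= 4.0
```

```bash
python3 -m crank '[[[0,0,0,0,-0.8,0,10],[0,0,0,0,-0.8,0,10],[0,0,0,0,-0.8,0,10],[0,0,0,0,-0.8,0,10],[0,0,0,0,-0.8,0,10],[0,0,0,0,-0.8,0,10],[0,0,0,0,-0.81,0,10],[0.4,-0.09,-0.32,0,0,0,10]]]'
python3 -m crank '[[[0.9,-0.125,-0.375,0,0,0,10],[0.9,-0.125,-0.375,0,0,0,10],[0.9,-0.125,-0.375,0,0,0,10],[0.9,-0.125,-0.375,0,0,0,10],[0.9,-0.125,-0.375,0,0,0,10],[0.9,-0.125,-0.375,0,0,0,10],[0.9,-0.125,-0.375,0,0,0,10],[0.9,-0.125,-0.375,0,0,0,10]]]'
python3 - <<'E'
from h import *
s,a,n,y=frame((492.07,-60.75),99.07); Q=RR(y,-45)
im=capture("scene"); plan((s-9.5*a+1.5*n,Q)); print(sense()["joints"])
p,R=cur(); M=R.as_matrix(); print("pred rubber centre", proj("scene",p-12.5*M[:,2])); print([ (x,c) for x,c in dark("scene",(180,150,300,260),45,20,im)])
hs=cv2.cvtColor(im,cv2.COLOR_BGR2HSV)[...,1]; 
print("plate corners pred",[proj("scene",np.array([492.07,-60.75,12])+np.array([u*np.cos(np.radians(99.07))-v*np.sin(np.radians(99.07)),u*np.sin(np.radians(99.07))+v*np.cos(np.radians(99.07)),0])).round(1) for u,v in((-52,40),(-52,-40),(68,-40),(68,40))])
b=cv2.resize(im[150:260,190:330],None,fx=5,fy=5,interpolation=cv2.INTER_CUBIC);cv2.imwrite("pics/q1.png",b)
E
```

```text
time_s: 33.15
eef_pos: [552.2, -287.2, 193.1]
ee_rot: [0.288, 0.6, 0.704, -0.248]
force: [0.4, 0.0, -2.2]
grip_width: 0.223
grip_force: 39.9
time_s: 33.95
eef_pos: [499.5, -113.2, 121.8]
ee_rot: [0.288, 0.602, 0.703, -0.247]
force: [-0.1, -0.1, -2.2]
grip_width: 0.224
grip_force: 39.9
at [ 498.21 -110.74  120.11] [ 0.99  0.16 -0.  ] [ 0.11 -0.69 -0.71]
-> [490.93 -53.62  63.34] turn [-0.02 -0.07  0.01] then shift [ 3.23  0.07 -0.02] n>= 4.0
[-0.07  0.42  1.84 -0.98  0.97  0.4 ]
pred rubber centre [233.95 195.46]
[(array([ 238,  150,   62,   46, 1429]), array([265.94, 167.07])), (array([221, 183,  17,  24, 140]), array([228.96, 197.26]))]
plate corners pred [array([232. , 220.2]), array([234.5, 244.6]), array([285. , 238.8]), array([279.8, 215.1])]
```

```bash
python3 -m crank '[[[0.55,0.01,0,0,-0.04,0,10],[0.55,0.01,0,0,-0.03,0,10],[0.55,0.01,0,0,0,0,10],[0.55,0.01,0,0,0,0,10],[0.5,0.01,0,0,0,0,10],[0.25,0.01,0,0,0,0,10],[0.15,0.01,0,0,0,0,10],[0.1,0,0,0,0,0,10]]]'
python3 -m crank '[[[0,0,0,0,0,0,10],[0,0,0,0,0,0,10],[0,0,0,0,0,0,18],[0,0,0,0,0,0,24],[0,0,0,0,0,0,30],[0,0,0,0,0,0,36],[0,0,0,0,0,0,46],[0,0,0,0,0,0,50]]]' 20
python3 -m crank '[[[0,0,-0.6,0,0,0,50],[0,0,-0.7,0,0,0,50],[0,0,-0.7,0,0,0,50],[0,0,-0.7,0,0,0,50],[-0.6,0,-0.6,0,0,0,50],[-0.6,0,-0.6,0,0,0,50],[-0.6,0,-0.6,0,0,0,50],[-0.6,0,-0.6,0,0,0,50]]]'
python3 - <<'E'
from h import *
s,a,n,y=frame((492.07,-60.75),99.07)
im=capture("scene"); print(dark("scene",(215,185,300,240),45,20,im),proj("scene",s)); print(sense()["joints"])
plan((s+11*a+110*n,RR(y,45)),(s+11*a-48*n,RR(y,45)))
E
```

```text
time_s: 34.8
eef_pos: [493.2, -58.3, 65.4]
ee_rot: [0.293, 0.6, 0.702, -0.25]
force: [0.2, -0.3, -1.4]
grip_width: 0.218
grip_force: 39.9
time_s: 35.6
eef_pos: [493.2, -58.4, 65.4]
ee_rot: [0.293, 0.6, 0.702, -0.25]
force: [-0.3, 0.1, 0.8]
grip_width: 0.587
grip_force: 0.0
time_s: 36.4
eef_pos: [485.3, -9.7, 199.3]
ee_rot: [0.293, 0.599, 0.702, -0.25]
force: [0.0, 0.3, -0.1]
grip_width: 0.585
grip_force: 0.0
[(array([248, 204,  22,  19, 170]), array([258.43, 213.05]))] [260.14 212.43]
[ 0.16  0.33  1.71 -0.85  1.24  0.35]
at [486.56  -9.6  202.68] [0.99 0.16 0.01] [ 0.12 -0.7  -0.7 ]
-> [ 500.74 -115.07  154.56] turn [ 0.04 11.29 -0.01] then shift [-4.37 -0.11 -1.65] n>= 12.0
-> [483.13  -4.74  42.84] turn [0. 0. 0.] then shift [0.   0.   6.32] n>= 7.0
```

```bash
python3 -m crank '[[[0,0,0,0,0.75,0,50],[0,0,0,0,0.75,0,50],[0,0,0,0,0.75,0,50],[0,0,0,0,0.75,0,50],[0,0,0,0,0.75,0,50],[0,0,0,0,0.75,0,50],[0,0,0,0,0.75,0,50],[0,0,0,0,0.75,0,50]]]'
python3 -m crank '[[[0,0,0,0,0.75,0,50],[0,0,0,0,0.75,0,50],[0,0,0,0,0.75,0,50],[0,0,0,0,0.75,0,50],[0,0,0,0,0.75,0,50],[0,0,0,0,0.75,0,50],[0,0,0,0,0.77,0,50],[0,0,0,0,0,0,50]]]'
python3 -m crank '[[[-0.625,-0.015,-0.24,0,0,0,50],[-0.625,-0.015,-0.24,0,0,0,50],[-0.625,-0.015,-0.24,0,0,0,50],[-0.625,-0.015,-0.24,0,0,0,50],[-0.625,-0.015,-0.24,0,0,0,50],[-0.625,-0.015,-0.24,0,0,0,50],[-0.62,-0.02,-0.21,0,0,0,50],[0,0,0,0,0,0,50]]]'
python3 - <<'E'
from h import *
s,a,n,y=frame((492.07,-60.75),99.07)
print(dark("scene",(225,185,300,240),45,20),sense()["joints"])
plan((s+11*a-48*n,RR(y,45)))
E
```

```text
time_s: 37.25
eef_pos: [485.8, -9.6, 198.8]
ee_rot: [-0.019, 0.649, 0.761, 0.017]
force: [0.1, 0.3, -1.0]
grip_width: 0.586
grip_force: 0.0
time_s: 38.05
eef_pos: [485.4, -11.0, 196.6]
ee_rot: [-0.292, 0.601, 0.702, 0.248]
force: [-0.5, 0.5, -0.9]
grip_width: 0.586
grip_force: 0.0
time_s: 38.85
eef_pos: [499.5, -117.8, 148.7]
ee_rot: [-0.29, 0.601, 0.702, 0.248]
force: [0.1, -0.1, -0.9]
grip_width: 0.585
grip_force: 0.0
[(array([248, 205,  22,  18, 150]), array([258.43, 213.42]))] [-0.72  0.64  1.37  0.48  1.77 -0.94]
at [ 499.47 -116.85  149.36] [ 0.99  0.15 -0.  ] [-0.11  0.7  -0.71]
-> [483.13  -4.74  42.84] turn [ 0.01  0.01 -0.02] then shift [0.19 0.06 6.22] n>= 7.0
```

```bash
python3 -m crank '[[[0.1,0.03,0.8,0,0,0,50],[0.09,0.03,0.8,0,0,0,50],[0,0,0.8,0,0,0,50],[0,0,0.8,0,0,0,50],[0,0,0.8,0,0,0,50],[0,0,0.8,0,0,0,50],[0,0,0.8,0,0,0,50],[0,0,0.62,0,0,0,50]]]'
python3 -m crank '[[[0,0,0,0,0,0,50],[0,0,0,0,0,0,35],[0,0,0,0,0,0,20],[0,0,0,0,0,0,10],[0,0,0,0,0,0,10],[0,0,0,0,0,0,10],[0,0,0,0,0,0,10],[0,0,0,0,0,0,10]]]' 40
python3 -m crank '[[[0,0,-0.3,0,0,0,10],[0,0,-0.5,0,0,0,10],[0,0,-0.75,0,0,0,10],[0,0,-0.75,0,0,0,10],[0,0,-0.75,0,0,0,10],[0,0,-0.75,0,0,0,10],[0,0,-0.75,0,0,0,10],[0,0,-0.4,0,0,0,10]]]'
python3 - <<'E'
from h import *
print(sense()["grip_width"]); p,R=cur();M=R.as_matrix();g=p-48*M[:,2]; print(proj("scene",g-60*M[:,0]),proj("scene",g+40*M[:,0]))
plan(((577,151.8,125),RR(90)),((577,151.8,29),RR(90)))
E
```

```text
time_s: 39.7
eef_pos: [483.0, -3.0, 42.8]
ee_rot: [-0.29, 0.6, 0.703, 0.248]
force: [0.1, 0.1, -0.2]
grip_width: 0.584
grip_force: 0.0
time_s: 40.5
eef_pos: [483.9, -4.9, 43.6]
ee_rot: [-0.289, 0.601, 0.703, 0.248]
force: [1.5, -2.9, 6.1]
grip_width: 0.221
grip_force: 39.1
time_s: 41.3
eef_pos: [497.2, -92.2, 131.9]
ee_rot: [-0.289, 0.601, 0.703, 0.248]
force: [0.3, -0.1, -1.6]
grip_width: 0.217
grip_force: 39.0
0.21682202196152542
[203.96 200.77] [233.82 173.15]
at [497.24 -92.19 131.92] [0.99 0.15 0.  ] [-0.11  0.7  -0.71]
-> [577.  151.8 125. ] turn [ 3.95 -4.61 -9.58] then shift [-3.19  9.76  0.28] n>= 10.0
-> [577.  151.8  29. ] turn [0. 0. 0.] then shift [0.   0.   3.84] n>= 4.0
```

```bash
python3 -m crank '[[[0,0,0,0.247,-0.288,-0.599,10],[0,0,0,0.247,-0.288,-0.599,10],[0,0,0,0.247,-0.288,-0.599,10],[0,0,0,0.247,-0.288,-0.599,10],[0,0,0,0.247,-0.288,-0.599,10],[0,0,0,0.247,-0.288,-0.599,10],[0,0,0,0.247,-0.288,-0.599,10],[0,0,0,0.247,-0.288,-0.599,10]]]'
python3 -m crank '[[[0,0,0,0.247,-0.288,-0.599,10],[0,0,0,0.247,-0.288,-0.599,10],[0,0,0,0.247,-0.288,-0.599,10],[0,0,0,0.247,-0.288,-0.599,10],[0,0,0,0.247,-0.288,-0.599,10],[0,0,0,0.247,-0.288,-0.599,10],[0,0,0,0.247,-0.288,-0.599,10],[0,0,0,0.247,-0.288,-0.599,10]]]'
python3 -m crank '[[[-0.4,0.7,0,0,0,0,10],[-0.4,0.7,0,0,0,0,10],[-0.4,0.7,0,0,0,0,10],[-0.4,0.7,0,0,0,0,10],[-0.4,0.7,0,0,0,0,10],[-0.4,0.7,0,0,0,0,10],[-0.4,0.7,0,0,0,0,10],[-0.4,0.7,0,0,0,0,10]]]'
python3 - <<'E'
from h import *
plan(((577,151.5,130),RR(90)),((577,151.5,31),RR(90)))
E
```

```text
time_s: 42.1
eef_pos: [496.8, -90.7, 130.8]
ee_rot: [-0.157, 0.323, 0.924, 0.134]
force: [0.8, -1.0, -0.7]
grip_width: 0.22
grip_force: 39.0
time_s: 42.9
eef_pos: [496.7, -90.5, 130.8]
ee_rot: [0.0, -0.003, 1.0, -0.0]
force: [0.3, -0.2, -1.0]
grip_width: 0.217
grip_force: 39.0
time_s: 43.7
eef_pos: [576.7, 50.3, 130.7]
ee_rot: [-0.001, -0.001, 1.0, 0.001]
force: [0.6, 0.0, -1.0]
grip_width: 0.22
grip_force: 39.0
at [576.71  50.25 130.74] [-0.  1.  0.] [-0.  0. -1.]
-> [577.  151.5 130. ] turn [ 0.01 -0.01  0.01] then shift [-0.01  4.05  0.03] n>= 5.0
-> [577.  151.5  31. ] turn [0. 0. 0.] then shift [0.   0.   3.96] n>= 4.0
```

```bash
python3 -m crank '[[[0,0.8,0,0,0,0,10],[0,0.8,0,0,0,0,10],[0,0.8,0,0,0,0,10],[0,0.8,0,0,0,0,10],[0,0.8,0,0,0,0,10],[0,0,0,0,0,0,10],[0,0,0,0,0,0,10],[0,0,0,0,0,0,10]]]'
python3 -m crank '[[[0,0,0.7,0,0,0,10],[0,0,0.7,0,0,0,10],[0,0,0.6,0,0,0,10],[0,0,0.6,0,0,0,10],[0,0,0.5,0,0,0,10],[0,0,0.3,0,0,0,10],[0,0,0.2,0,0,0,10],[0,0,0,0,0,0,10]]]'
python3 - <<'E'
from h import *
plan(((577,151.5,29),RR(90)))
E
```

```text
time_s: 44.5
eef_pos: [576.4, 148.8, 130.9]
ee_rot: [-0.001, -0.001, 1.0, 0.0]
force: [-0.3, -1.3, -1.3]
grip_width: 0.22
grip_force: 39.1
time_s: 45.3
eef_pos: [576.3, 149.5, 40.6]
ee_rot: [-0.001, -0.001, 1.0, 0.0]
force: [0.0, -0.5, -1.6]
grip_width: 0.224
grip_force: 39.1
at [576.28 149.54  40.63] [-0.  1.  0.] [-0.  0. -1.]
-> [577.  151.5  29. ] turn [ 0.01 -0.01  0.01] then shift [-0.03  0.08  0.47] n>= 1.0
```

```bash
python3 -m crank '[[[-0.03,0.07,0.1,0,0,0,10],[0,0,0.1,0,0,0,10],[0,0,0.1,0,0,0,10],[0,0,0.1,0,0,0,10],[0,0,0.07,0,0,0,10],[0,0,0.05,0,0,0,10],[0,0,0,0,0,0,10],[0,0,0,0,0,0,10]]]'
python3 -m crank '[[[0,0,0.04,0,0,0,10],[0,0,0.04,0,0,0,10],[0,0,0,0,0,0,18],[0,0,0,0,0,0,22],[0,0,0,0,0,0,26],[0,0,0,0,0,0,30],[0,0,0,0,0,0,34],[0,0,0,0,0,0,34]]]' 20
python3 -m crank '[[[0,0,-0.3,0,0,0,34],[0,0,-0.7,0,0,0,34],[0,0,-0.8,0,0,0,34],[0,0,-0.8,0,0,0,34],[0,0,-0.8,0,0,0,34],[0,0,-0.8,0,0,0,34],[0,0,-0.8,0,0,0,34],[0,0,-0.5,0,0,0,34]]]'
python3 - <<'E'
from h import *
s=capture("scene");print(dark("scene",(320,215,400,285),60,6,s),proj("scene",(588,151.5,84)))
plan(((560.9,-362.4,160),RR(90)))
E
```

```text
time_s: 46.1
eef_pos: [577.2, 151.6, 28.2]
ee_rot: [-0.0, -0.001, 1.0, 0.001]
force: [-0.9, 1.6, 1.4]
grip_width: 0.221
grip_force: 39.4
time_s: 46.9
eef_pos: [577.1, 151.4, 25.9]
ee_rot: [-0.0, -0.001, 1.0, 0.0]
force: [-0.1, 1.0, 0.1]
grip_width: 0.398
grip_force: 0.0
time_s: 47.7
eef_pos: [577.7, 151.4, 165.6]
ee_rot: [0.001, -0.001, 1.0, 0.001]
force: [0.5, 0.2, 0.4]
grip_width: 0.399
grip_force: 0.0
[(array([344, 231,  11,  22, 159]), array([349.19, 241.25])), (array([370, 232,  11,  22, 163]), array([375.07, 241.34]))] [350.4  240.57]
at [578.27 151.44 167.01] [-0.  1.  0.] [ 0.  0. -1.]
-> [ 560.9 -362.4  160. ] turn [0.01 0.03 0.02] then shift [  0.69 -20.55   0.28] n>= 21.0
```

```bash
python3 -m crank '[[[0,-0.86,0,0,0,0,40],[0,-0.86,0,0,0,0,50],[0,-0.86,0,0,0,0,60],[0,-0.86,0,0,0,0,60],[0,-0.86,0,0,0,0,60],[0,-0.86,0,0,0,0,60],[0,-0.86,0,0,0,0,60],[0,-0.86,0,0,0,0,60]]]'
python3 -m crank '[[[0,-0.86,0,0,0,0,60],[0,-0.86,0,0,0,0,60],[0,-0.86,0,0,0,0,60],[0,-0.86,0,0,0,0,60],[0,-0.86,0,0,0,0,60],[0,-0.86,0,0,0,0,60],[0,-0.86,0,0,0,0,60],[0,-0.86,0,0,0,0,60]]]'
python3 -m crank '[[[0.09,-0.85,0,0,0,0,60],[0.09,-0.85,0,0,0,0,60],[0.09,-0.85,0,0,0,0,60],[0.09,-0.85,0,0,0,0,60],[0.09,-0.85,0,0,0,0,60],[0.09,-0.85,0,0,0,0,60],[0.09,-0.85,0,0,0,0,60],[0.06,-0.84,0,0,0,0,60]]]'
python3 -m crank '[[[0,0,0,0,0,0.84,60],[0,0,0,0,0,0.84,60],[0,0,0,0,0,0.84,60],[0,0,0,0,0,0.84,60],[0,0,0,0,0,0.84,60],[0,0,0,0,0,0.84,60],[0,0,0,0,0,0.84,60],[0,0,0,0,0,0.84,60]]]'
python3 -m crank '[[[0,0,0,0,0,0.84,60],[0,0,0,0,0,0.84,60],[0,0,0,0,0,0.84,60],[0,0,0,0,0,0.84,60],[0,0,0,0,0,0,60],[0,0,0,0,0,0,60],[0,0,0,0,0,0,60],[0,0,0,0,0,0,60]]]'
python3 - <<'E'
from h import *
print(rest(),sense()["time_s"]); plan(((560.9,-362.4,44),RR(9.06)))
E
```

```text
time_s: 48.55
eef_pos: [577.3, -21.5, 162.7]
ee_rot: [-0.001, -0.001, 1.0, 0.001]
force: [-0.6, -0.1, 0.5]
grip_width: 0.705
grip_force: 0.0
time_s: 49.35
eef_pos: [577.6, -193.4, 162.4]
ee_rot: [-0.001, -0.001, 1.0, 0.001]
force: [-0.1, -0.1, 0.3]
grip_width: 0.7
grip_force: 0.0
time_s: 50.15
eef_pos: [560.7, -363.9, 162.7]
ee_rot: [-0.001, -0.001, 1.0, 0.001]
force: [-0.3, 0.3, -0.2]
grip_width: 0.705
grip_force: 0.0
time_s: 50.95
eef_pos: [560.9, -363.0, 162.7]
ee_rot: [-0.001, 0.453, 0.891, 0.0]
force: [-0.1, 0.8, 1.0]
grip_width: 0.7
grip_force: 0.0
time_s: 51.75
eef_pos: [561.0, -362.5, 162.9]
ee_rot: [-0.001, 0.646, 0.764, 0.0]
force: [-0.4, -0.3, 0.3]
grip_width: 0.705
grip_force: 0.0Traceback (most recent call last):
  File "<stdin>", line 2, in <module>
  File "h.py", line 28, in rest
    x,y,a,b,an=best
    ^^^^^^^^^^
TypeError: cannot unpack non-iterable NoneType object
```

```bash
python3 -m crank '[[[0,0,0.68,0,0,0,60],[0,0,0.68,0,0,0,60],[0,0,0.68,0,0,0,60],[0,0,0.68,0,0,0,60],[0,0,0.68,0,0,0,60],[0,0,0.68,0,0,0,60],[0,0,0.66,0,0,0,60],[0,0,0,0,0,0,60]]]'
python3 -m crank '[[[0,0,0,0,0,0,60],[0,0,0,0,0,0,40],[0,0,0,0,0,0,20],[0,0,0,0,0,0,10],[0,0,0,0,0,0,10],[0,0,0,0,0,0,10],[0,0,0,0,0,0,10],[0,0,0,0,0,0,10]]]' 40
python3 -m crank '[[[0,0,-0.5,0,0,0,10],[0,0,-0.8,0,0,0,10],[0,0,-0.8,0,0,0,10],[0,0,-0.8,0,0,0,10],[0,0,-0.8,0,0,0,10],[0,0,-0.8,0,0,0,10],[0,0,-0.8,0,0,0,10],[0,0,-0.8,0,0,0,10]]]'
python3 - <<'E'
from h import *
im=capture("top"); cv2.imwrite("pics/t5.png",im)
try: r=rest(im); print(r)
except Exception as e: print(e); r=((492.07,-60.8),99.07)
s,a,n,y=frame(*r[:2]); Q=RR(y,-45)
plan((s-9.5*a+90*n,Q),(s-9.5*a+1.5*n,Q))
E
```

```text
time_s: 52.6
eef_pos: [559.9, -361.5, 42.1]
ee_rot: [-0.003, 0.646, 0.763, 0.0]
force: [-0.2, -0.3, -0.6]
grip_width: 0.702
grip_force: 0.0
time_s: 53.4
eef_pos: [562.0, -362.5, 45.4]
ee_rot: [0.001, 0.646, 0.763, 0.001]
force: [5.5, 0.9, 1.7]
grip_width: 0.224
grip_force: 39.3
time_s: 54.2
eef_pos: [560.5, -362.4, 197.4]
ee_rot: [-0.001, 0.646, 0.763, -0.0]
force: [0.3, -0.2, -1.5]
grip_width: 0.215
grip_force: 39.9
(array([492.64, -60.43]), np.float64(98.38877201080322), (79.87742614746094, 121.60567474365234))
at [ 561.38 -363.18  201.32] [0.99 0.16 0.  ] [ 0. -0. -1.]
-> [ 500.72 -115.2   125.92] turn [ 0.06 -5.61  0.12] then shift [ 9.32 -0.95 -5.06] n>= 10.0
-> [491.59 -53.29  63.34] turn [0. 0. 0.] then shift [3.54 0.   0.  ] n>= 4.0
```

```bash
python3 -m crank '[[[0,0,0,0,-0.8,0.02,10],[0,0,0,0,-0.8,0.02,10],[0,0,0,0,-0.8,0.02,10],[0,0,0,0,-0.8,0.02,10],[0,0,0,0,-0.8,0.02,10],[0,0,0,0,-0.8,0.02,10],[0,0,0,0,-0.82,0,10],[0,0,0,0,0,0,10]]]'
python3 -m crank '[[[0.83,-0.085,-0.45,0,0,0,10],[0.83,-0.085,-0.45,0,0,0,10],[0.83,-0.085,-0.45,0,0,0,10],[0.83,-0.085,-0.45,0,0,0,10],[0.83,-0.085,-0.45,0,0,0,10],[0.83,-0.085,-0.45,0,0,0,10],[0.83,-0.085,-0.45,0,0,0,10],[0.83,-0.085,-0.45,0,0,0,10]]]'
python3 -m crank '[[[0.83,-0.085,-0.45,0,0,0,10],[0.83,-0.085,-0.45,0,0,0,10],[0.83,-0.085,-0.45,0,0,0,10],[0,0,0,0,0,0,10],[0,0,0,0,0,0,10],[0,0,0,0,0,0,10],[0,0,0,0,0,0,10],[0,0,0,0,0,0,10]]]'
python3 - <<'E'
from h import *
s,a,n,y=frame((492.3,-60.6),98.8); Q=RR(y,-45)
plan((s-9.5*a+1.5*n,Q))
im=capture("scene"); cv2.imwrite("pics/q3.png",im); ref=cv2.imread("pics/sc3.png")
print("rest changed px",(cv2.absdiff(im,ref)[212:250,228:292].max(2)>40).sum()); print(sense()["grip_width"])
E
```

```text
time_s: 55.05
eef_pos: [560.2, -360.2, 193.9]
ee_rot: [0.289, 0.602, 0.702, -0.248]
force: [-0.8, 0.3, -1.0]
grip_width: 0.223
grip_force: 39.9
time_s: 55.85
eef_pos: [517.1, -185.4, 143.2]
ee_rot: [0.289, 0.604, 0.7, -0.247]
force: [1.0, -1.1, -1.0]
grip_width: 0.221
grip_force: 39.9
time_s: 56.65
eef_pos: [501.1, -120.2, 123.5]
ee_rot: [0.291, 0.604, 0.7, -0.247]
force: [0.6, 0.8, -1.9]
grip_width: 0.217
grip_force: 39.9
at [ 501.12 -120.24  123.54] [0.99 0.15 0.  ] [ 0.11 -0.7  -0.71]
-> [491.2  -53.46  63.34] turn [-0.   -0.02 -0.05] then shift [ 3.61  0.02 -0.21] n>= 4.0
rest changed px 785
0.22151169657567435
```

```bash
python3 -m crank '[[[0.6,0.01,-0.1,0,0,0,10],[0.6,0.01,-0.11,0,0,0,10],[0.6,0,0,0,0,0,10],[0.6,0,0,0,0,0,10],[0.6,0,0,0,0,0,10],[0.3,0,0,0,0,0,10],[0.2,0,0,0,0,0,10],[0.11,0,0,0,0,0,10]]]'
python3 -m crank '[[[0,0,0,0,0,0,10],[0,0,0,0,0,0,10],[0,0,0,0,0,0,18],[0,0,0,0,0,0,24],[0,0,0,0,0,0,30],[0,0,0,0,0,0,36],[0,0,0,0,0,0,46],[0,0,0,0,0,0,50]]]' 20
python3 -m crank '[[[0,0,-0.6,0,0,0,50],[0,0,-0.7,0,0,0,50],[0,0,-0.7,0,0,0,50],[0,0,-0.7,0,0,0,50],[-0.6,0,-0.6,0,0,0,50],[-0.6,0,-0.6,0,0,0,50],[-0.6,0,-0.6,0,0,0,50],[-0.6,0,-0.6,0,0,0,50]]]'
python3 - <<'E'
from h import *
s,a,n,y=frame((492.3,-60.6),98.8)
im=capture("scene"); print(dark("scene",(215,185,300,240),45,20,im),proj("scene",s))
plan((s+11*a+110*n,RR(y,45)),(s+11*a-48*n,RR(y,45)))
E
```

```text
time_s: 57.5
eef_pos: [491.9, -52.7, 63.5]
ee_rot: [0.291, 0.603, 0.7, -0.248]
force: [-0.1, -1.9, 1.8]
grip_width: 0.22
grip_force: 39.9
time_s: 58.3
eef_pos: [491.9, -52.7, 63.5]
ee_rot: [0.291, 0.603, 0.7, -0.247]
force: [-0.2, -0.4, -0.6]
grip_width: 0.582
grip_force: 0.0
time_s: 59.1
eef_pos: [483.8, -5.0, 197.7]
ee_rot: [0.291, 0.603, 0.7, -0.247]
force: [0.3, -0.7, 0.1]
grip_width: 0.587
grip_force: 0.0
[(array([249, 204,  21,  19, 160]), array([258.74, 213.03]))] [260.2  212.52]
at [485.05  -4.88 201.06] [0.99 0.15 0.01] [ 0.11 -0.7  -0.71]
-> [ 500.71 -114.96  154.56] turn [ 0.08 11.24 -0.02] then shift [-4.46 -0.05 -1.83] n>= 12.0
-> [483.62  -4.55  42.84] turn [0. 0. 0.] then shift [-0.   -0.    6.32] n>= 7.0
```

Roller 3 is parked at the same spot (258.7,213.0). Same regrasp.

```bash
python3 -m crank '[[[0,0,0,0,0.75,0,50],[0,0,0,0,0.75,0,50],[0,0,0,0,0.75,0,50],[0,0,0,0,0.75,0,50],[0,0,0,0,0.75,0,50],[0,0,0,0,0.75,0,50],[0,0,0,0,0.75,0,50],[0,0,0,0,0.75,0,50]]]'
python3 -m crank '[[[0,0,0,0,0.75,0,50],[0,0,0,0,0.75,0,50],[0,0,0,0,0.75,0,50],[0,0,0,0,0.75,0,50],[0,0,0,0,0.75,0,50],[0,0,0,0,0.75,0,50],[0,0,0,0,0.75,0,50],[0,0,0,0,0,0,50]]]'
python3 -m crank '[[[-0.64,0,-0.26,0,0,0,50],[-0.64,0,-0.26,0,0,0,50],[-0.64,0,-0.26,0,0,0,50],[-0.64,0,-0.26,0,0,0,50],[-0.64,0,-0.26,0,0,0,50],[-0.64,0,-0.26,0,0,0,50],[-0.62,0,-0.27,0,0,0,50],[0,0,0,0,0,0,50]]]'
python3 - <<'E'
from h import *
s,a,n,y=frame((492.3,-60.6),98.8)
print(dark("scene",(225,185,300,240),45,20))
plan((s+11*a-48*n,RR(y,45)))
E
```

```text
time_s: 59.95
eef_pos: [484.2, -4.9, 197.1]
ee_rot: [-0.02, 0.651, 0.758, 0.022]
force: [-0.1, 0.1, -0.7]
grip_width: 0.586
grip_force: 0.0
time_s: 60.75
eef_pos: [483.9, -6.2, 195.0]
ee_rot: [-0.291, 0.602, 0.7, 0.252]
force: [-0.5, -0.3, 0.1]
grip_width: 0.586
grip_force: 0.0
time_s: 61.55
eef_pos: [501.0, -117.4, 148.3]
ee_rot: [-0.29, 0.602, 0.7, 0.252]
force: [0.2, 0.9, 0.8]
grip_width: 0.583
grip_force: 0.0
[(array([249, 205,  21,  18, 141]), array([258.79, 213.31]))]
at [ 500.91 -116.32  148.87] [0.99 0.15 0.  ] [-0.1   0.7  -0.71]
-> [483.62  -4.55  42.84] turn [ 0.05 -0.02 -0.  ] then shift [0.2 0.  6.2] n>= 7.0
```

```bash
python3 -m crank '[[[0.1,0,0.8,0.05,0,0,50],[0.1,0,0.8,0,0,0,50],[0,0,0.8,0,0,0,50],[0,0,0.8,0,0,0,50],[0,0,0.8,0,0,0,50],[0,0,0.8,0,0,0,50],[0,0,0.8,0,0,0,50],[0,0,0.6,0,0,0,50]]]'
python3 -m crank '[[[0,0,0,0,0,0,50],[0,0,0,0,0,0,35],[0,0,0,0,0,0,20],[0,0,0,0,0,0,10],[0,0,0,0,0,0,10],[0,0,0,0,0,0,10],[0,0,0,0,0,0,10],[0,0,0,0,0,0,10]]]' 40
python3 -m crank '[[[0,0,-0.3,0,0,0,10],[0,0,-0.5,0,0,0,10],[0,0,-0.75,0,0,0,10],[0,0,-0.75,0,0,0,10],[0,0,-0.75,0,0,0,10],[0,0,-0.75,0,0,0,10],[0,0,-0.75,0,0,0,10],[0,0,-0.4,0,0,0,10]]]'
python3 - <<'E'
from h import *
print(sense()["grip_width"])
plan(((577,95.5,130),RR(90)))
E
```

```text
time_s: 62.4
eef_pos: [483.2, -2.3, 43.3]
ee_rot: [-0.292, 0.6, 0.702, 0.249]
force: [-0.6, 0.4, 0.6]
grip_width: 0.586
grip_force: 0.0
time_s: 63.2
eef_pos: [484.2, -4.2, 44.2]
ee_rot: [-0.291, 0.601, 0.702, 0.25]
force: [2.3, -1.8, 5.9]
grip_width: 0.222
grip_force: 39.3
time_s: 64.0
eef_pos: [497.3, -92.0, 132.0]
ee_rot: [-0.29, 0.601, 0.702, 0.249]
force: [0.3, -0.6, -1.6]
grip_width: 0.218
grip_force: 39.1
0.21824095311747774
at [497.34 -91.96 132.05] [0.99 0.15 0.  ] [-0.11  0.7  -0.71]
-> [577.   95.5 130. ] turn [ 3.97 -4.63 -9.58] then shift [-3.19  7.5   0.08] n>= 10.0
```

```bash
python3 -m crank '[[[0,0,0,0.248,-0.289,-0.599,10],[0,0,0,0.248,-0.289,-0.599,10],[0,0,0,0.248,-0.289,-0.599,10],[0,0,0,0.248,-0.289,-0.599,10],[0,0,0,0.248,-0.289,-0.599,10],[0,0,0,0.248,-0.289,-0.599,10],[0,0,0,0.248,-0.289,-0.599,10],[0,0,0,0.248,-0.289,-0.599,10]]]'
python3 -m crank '[[[0,0,0,0.248,-0.289,-0.599,10],[0,0,0,0.248,-0.289,-0.599,10],[0,0,0,0.248,-0.289,-0.599,10],[0,0,0,0.248,-0.289,-0.599,10],[0,0,0,0.248,-0.289,-0.599,10],[0,0,0,0.248,-0.289,-0.599,10],[0,0,0,0.248,-0.289,-0.599,10],[0,0,0,0.248,-0.289,-0.599,10]]]'
python3 -m crank '[[[-0.4,0.8,0,0,0,0,10],[-0.4,0.8,0,0,0,0,10],[-0.4,0.8,0,0,0,0,10],[-0.4,0.8,0,0,0,0,10],[-0.4,0.8,0,0,0,0,10],[-0.4,0.8,0,0,0,0,10],[-0.4,0.8,0,0,0,0,10],[-0.4,0.8,0,0,0,0,10]]]'
python3 -m crank '[[[0,0.7,0,0,0,0,10],[0,0.3,0,0,0,0,10],[0,0,0,0,0,0,10],[0,0,0,0,0,0,10],[0,0,0,0,0,0,10],[0,0,0,0,0,0,10],[0,0,0,0,0,0,10],[0,0,0,0,0,0,10]]]'
python3 - <<'E'
from h import *
s=capture("scene");print(dark("scene",(320,215,400,285),60,6,s),proj("scene",(588,151.5,84)))
plan(((577,95.5,29),RR(90)))
E
```

```text
time_s: 64.8
eef_pos: [496.9, -90.4, 130.9]
ee_rot: [-0.158, 0.324, 0.923, 0.135]
force: [0.4, -0.2, -1.4]
grip_width: 0.221
grip_force: 39.0
time_s: 65.6
eef_pos: [496.8, -90.3, 131.0]
ee_rot: [-0.0, -0.002, 1.0, 0.001]
force: [0.4, 0.5, -0.7]
grip_width: 0.218
grip_force: 39.0
time_s: 66.4
eef_pos: [577.0, 70.5, 131.1]
ee_rot: [-0.001, -0.0, 1.0, 0.001]
force: [-0.3, -0.4, -2.3]
grip_width: 0.217
grip_force: 39.1
time_s: 67.2
eef_pos: [576.9, 94.6, 131.3]
ee_rot: [-0.001, -0.0, 1.0, 0.001]
force: [0.1, 0.0, -1.4]
grip_width: 0.219
grip_force: 39.1
[(array([324, 215,  10,   3,  17]), array([327.53, 215.53])), (array([344, 231,  11,  22, 161]), array([349.2 , 241.12])), (array([370, 231,  11,  23, 164]), array([375.07, 241.27]))] [350.4  240.57]
at [576.91  94.64 131.31] [-0.  1.  0.] [-0.  0. -1.]
-> [577.   95.5  29. ] turn [ 0.02 -0.01  0.  ] then shift [-0.    0.03  4.09] n>= 5.0
```

```bash
python3 -m crank '[[[0,0.03,0.7,0,0,0,10],[0,0,0.7,0,0,0,10],[0,0,0.6,0,0,0,10],[0,0,0.6,0,0,0,10],[0,0,0.5,0,0,0,10],[0,0,0.3,0,0,0,10],[0,0,0.2,0,0,0,10],[0,0,0.1,0,0,0,10]]]'
python3 -m crank '[[[0,0,0.1,0,0,0,10],[0,0,0.1,0,0,0,10],[0,0,0.1,0,0,0,10],[0,0,0.07,0,0,0,10],[0,0,0.05,0,0,0,10],[0,0,0,0,0,0,10],[0,0,0,0,0,0,10],[0,0,0,0,0,0,10]]]'
python3 -m crank '[[[0,0,0.03,0,0,0,10],[0,0,0.03,0,0,0,10],[0,0,0,0,0,0,18],[0,0,0,0,0,0,22],[0,0,0,0,0,0,26],[0,0,0,0,0,0,30],[0,0,0,0,0,0,34],[0,0,0,0,0,0,34]]]' 20
python3 -m crank '[[[0,0,-0.3,0,0,0,34],[0,0,-0.7,0,0,0,34],[0,0,-0.8,0,0,0,34],[0,0,-0.8,0,0,0,34],[0,0,-0.8,0,0,0,34],[0,0,-0.8,0,0,0,34],[0,0,-0.8,0,0,0,34],[0,0,-0.5,0,0,0,34]]]'
python3 - <<'E'
from h import *
s=capture("scene");print(dark("scene",(310,218,400,285),60,6,s),proj("scene",(588,95.5,84)),proj("scene",(440,152,56)),dark("scene",(320,180,370,222),50,6,s))
plan(((440,152.5,150),RR(90)))
E
```

```text
time_s: 68.05
eef_pos: [576.9, 95.8, 38.6]
ee_rot: [-0.001, -0.0, 1.0, 0.001]
force: [0.6, 0.7, -1.7]
grip_width: 0.217
grip_force: 39.1
time_s: 68.85
eef_pos: [576.8, 95.8, 28.4]
ee_rot: [-0.001, -0.0, 1.0, 0.001]
force: [-0.3, 0.3, -2.1]
grip_width: 0.213
grip_force: 39.1
time_s: 69.65
eef_pos: [576.8, 95.8, 26.8]
ee_rot: [-0.001, -0.0, 1.0, 0.001]
force: [0.2, 0.2, -0.4]
grip_width: 0.397
grip_force: 0.0
time_s: 70.45
eef_pos: [577.4, 95.4, 166.4]
ee_rot: [0.001, -0.0, 1.0, 0.001]
force: [0.7, 0.9, -0.4]
grip_width: 0.396
grip_force: 0.0
[(array([319, 231,   9,  22, 158]), array([323.33, 241.02])), (array([344, 231,  11,  22, 160]), array([349.19, 241.18])), (array([370, 232,  11,  22, 162]), array([375.1 , 241.36]))] [324.24 240.41] [342.09 202.31] [(array([320, 180,   3,   7,  11]), array([320.45, 182.18])), (array([338, 180,  21,  29, 190]), array([344.92, 189.37]))]
at [577.97  95.47 167.82] [-0.  1.  0.] [ 0.  0. -1.]
-> [440.  152.5 150. ] turn [0.02 0.02 0.01] then shift [5.52 2.28 0.71] n>= 6.0
```

All three rollers sit in their saddles: black centroids at scene (323,241), (349,241) and (375,241), all matching. Now I measure the handle and the white mark.

Run:
```python
from h import *
t=cv2.imread("pics/tp3.png");s=cv2.imread("pics/sc3.png")
a=dark("top",(190,220,215,250),50,20,t);b=dark("scene",(330,190,355,225),50,20,s);print(a,b)
if a and b: print(tri(a[0][1],b[0][1]),onz("top",a[0][1],56))
r=t[200:222,150:235].astype(int); br=r.min(2)
print("white col profile row-wise:"); 
m=(br>185).astype(np.uint8);k,_,st,ce=cv2.connectedComponentsWithStats(m)
for i in range(1,k):
    if st[i][4]>3: print(st[i],ce[i]+[150,200],onz("top",ce[i]+[150,200],35))
g=t.min(2); print(g[208:212,140:230].mean(0).round().astype(int))
# far-right/left ends of base plate for the rail centre
for p in[(108+25/4,145+25/4),(108+610/4,145+35/4),(108+602/4,145+292/4),(108+12/4,145+283/4)]: print(onz("top",p,8)[:2])
```

```text
[(array([199, 228,   7,  19, 132]), array([201.98, 236.93]))] [(array([340, 198,   6,  11,  57]), array([342.37, 203.05]))]
(array([439.19, 153.99,  52.79]), np.float64(1.7443716555640876)) [439.01 154.38  56.  ]
white col profile row-wise:
[14  5  2  3  4] [164.25 206.  ] [513.98 249.77  35.  ]
[116 115 116 116 120 136 143 145 144 146 150 152 152 151 150 151 151 149
 134  70  53  63  74 104 122 141 153 154 155 154 155 155 155 155 156 154
 154 154 154 154 153 154 154 155 154 154 154 154 154 155 154 154 153 154
 154 154 155 156 156 153 141 153 155 158 155 117  77  84  90  91  98 142
 151 152 151 150 152 152 152 152 146  81  68  69  78  80  84 109 113 113]
[654.77 386.09]
[652.87  21.58]
[490.21  24.64]
[492.69 384.44]
```

```bash
python3 -m crank '[[[0.7,0.29,0,0,0,0,36],[0.7,0.29,0,0,0,0,36],[0.7,0.29,0,0,0,0,36],[0.7,0.29,0,0,0,0,36],[0.7,0.29,0,0,0,0,36],[0.7,0.29,0,0,0,0,36],[0.7,0.29,0,0,0,0,36],[0.65,0.3,0,0,0,0,36]]]'
python3 -m crank '[[[0,0,0.6,0,0,0,36],[0,0,0.6,0,0,0,36],[0,0,0.6,0,0,0,36],[0,0,0,0,0,0,36],[0,0,0,0,0,0,36],[0,0,0,0,0,0,36],[0,0,0,0,0,0,36],[0,0,0,0,0,0,36]]]' 25
python3 - <<'E'
from h import *
plan(((440,154,4),RR(90)))
E
```

```text
time_s: 71.3
eef_pos: [437.1, 153.8, 164.2]
ee_rot: [-0.001, -0.0, 1.0, 0.001]
force: [0.2, -0.0, 0.9]
grip_width: 0.424
grip_force: 0.0
time_s: 72.1
eef_pos: [438.3, 153.7, 120.0]
ee_rot: [-0.0, -0.0, 1.0, 0.001]
force: [-0.8, 1.0, -0.6]
grip_width: 0.424
grip_force: 0.0
at [438.3  153.74 120.02] [-0.  1.  0.] [-0.  0. -1.]
-> [440 154   4] turn [ 0.02 -0.    0.01] then shift [-0.07  0.01  4.64] n>= 5.0
```

```bash
python3 -m crank '[[[-0.07,0.01,0.7,0,0,0,36],[0,0,0.7,0,0,0,36],[0,0,0.7,0,0,0,36],[0,0,0.6,0,0,0,36],[0,0,0.5,0,0,0,36],[0,0,0.4,0,0,0,36],[0,0,0.3,0,0,0,36],[0,0,0,0,0,0,36]]]'
python3 -m crank '[[[0,0,0.2,0,0,0,36],[0,0,0.2,0,0,0,36],[0,0,0.2,0,0,0,36],[0,0,0.1,0,0,0,36],[0,0,0.04,0,0,0,36],[0,0,0,0,0,0,36],[0,0,0,0,0,0,36],[0,0,0,0,0,0,36]]]'
python3 -m crank '[[[0,0,0,0,0,0,30],[0,0,0,0,0,0,24],[0,0,0,0,0,0,20],[0,0,0,0,0,0,16],[0,0,0,0,0,0,12],[0,0,0,0,0,0,8],[0,0,0,0,0,0,8],[0,0,0,0,0,0,8]]]' 25
python3 - <<'E'
from h import *
plan(((440,154,4),RR(90)))
E
```

```text
time_s: 72.9
eef_pos: [439.4, 154.2, 21.5]
ee_rot: [-0.001, -0.0, 1.0, 0.001]
force: [0.9, -0.1, 0.8]
grip_width: 0.421
grip_force: 0.0
time_s: 73.7
eef_pos: [439.8, 154.3, 3.8]
ee_rot: [-0.0, -0.0, 1.0, 0.001]
force: [0.3, 0.5, 0.0]
grip_width: 0.421
grip_force: 0.0
time_s: 74.5
eef_pos: [439.7, 154.2, 3.7]
ee_rot: [-0.001, -0.0, 1.0, 0.001]
force: [-1.1, -1.2, 2.4]
grip_width: 0.181
grip_force: 26.2
at [439.7  154.24   3.67] [-0.  1.  0.] [-0.  0. -1.]
-> [440 154   4] turn [ 0.02 -0.01  0.  ] then shift [-0.01 -0.01 -0.01] n>= 1.0
```

```bash
python3 -m crank '[[[0.165,0,-0.412,0,0.8,0,8],[0.165,0,-0.412,0,0.8,0,8],[0.165,0,-0.412,0,0.8,0,8],[0,0,0,0,0,0,8],[0,0,0,0,0,0,8],[0,0,0,0,0,0,8],[0,0,0,0,0,0,8],[0,0,0,0,0,0,8]]]'
python3 - <<'E'
from h import *
th=np.radians(19.2);r=np.array([-90,0,-42.]);c,s=np.cos(th),np.sin(th)
print("expected",530-(90*c-42*s), 46-(42*c-0)-0+0 - (-90*s)); print(cur()[0],sense()["force"],sense()["grip_width"])
E
```

```text
time_s: 75.3
eef_pos: [430.8, 154.1, 35.5]
ee_rot: [-0.167, -0.001, 0.986, 0.001]
force: [-1.0, -0.8, -1.5]
grip_width: 0.178
grip_force: 25.7
expected 458.8185258416472 35.93419065649828
[430.81 154.15  35.46] [-1.03 -0.79 -1.5 ] 0.177564528702657
```

```bash
python3 -m crank '[[[0.165,0,-0.412,0,0.8,0,8],[0.165,0,-0.412,0,0.8,0,8],[0.165,0,-0.412,0,0.8,0,8],[0.165,0,-0.412,0,0.8,0,8],[0,0,0,0,0,0,8],[0,0,0,0,0,0,8],[0,0,0,0,0,0,8],[0,0,0,0,0,0,8]]]'
python3 - <<'E'
from h import *
s=capture("scene"); b=cv2.resize(s[150:270,290:440],None,fx=5,fy=5,interpolation=cv2.INTER_CUBIC); cv2.imwrite("pics/lev.png",b); print(cur()[0],sense()["grip_width"])
print(dark("scene",(300,218,400,285),60,30,s))
E
```

```text
time_s: 76.1
eef_pos: [436.2, 154.0, 79.0]
ee_rot: [-0.381, -0.001, 0.925, 0.001]
force: [-0.7, -1.6, -3.1]
grip_width: 0.18
grip_force: 25.4
[436.21 154.02  79.07] 0.185865211793968
[(array([319, 230,  10,  24, 189]), array([324.08, 241.13])), (array([345, 231,  11,  22, 163]), array([349.75, 241.01])), (array([370, 232,  12,  22, 163]), array([375.64, 241.45]))]
```

View pics/lev.png

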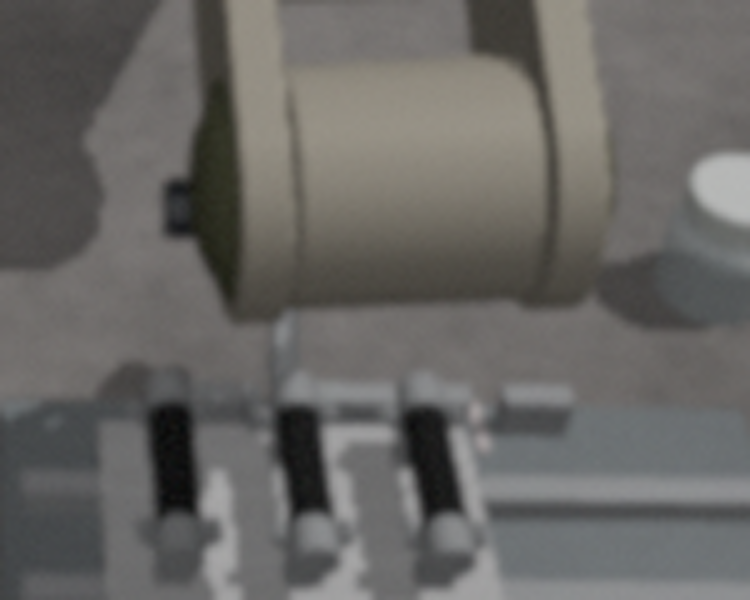

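```bash
python3 -m crank '[[[0,0.2,0,0,0,0,8],[0,0.3,0,0,0,0,8],[0,0.3,0,0,0,0,8],[0,0.3,0,0,0,0,8],[0,0.3,0,0,0,0,8],[0,0.3,0,0,0,0,8],[0,0.3,0,0,0,0,8],[0,0.3,0,0,0,0,8]]]'
python3 -m crank '[[[0,0.3,0,0,0,0,8],[0,0.3,0,0,0,0,8],[0,0.3,0,0,0,0,8],[0,0.3,0,0,0,0,8],[0,0.3,0,0,0,0,8],[0,0.2,0,0,0,0,8],[0,0,0,0,0,0,8],[0,0,0,0,0,0,8]]]'
python3 -m crank '[[[0,0,0,0,0,0,8],[0,0,0,0,0,0,8],[0,0,0,0,0,0,8],[0,0,0,0,0,0,8],[0,0,0,0,0,0,8],[0,0,0,0,0,0,8],[0,0,0,0,0,0,8],[0,0,0,0,0,0,8]]]'
python3 - <<'E'
from h import *
print(cur()[0],sense()["grip_width"])
s=capture("scene"); d=dark("scene",(345,218,450,285),60,60,s); print(d)
old=[323.33,349.19,375.1]
# carriage travel: rubber centroids on x=588,z=83 line: y from column
ys=np.arange(80,330,.5); col=np.array([proj("scene",(589,y,83))[0] for y in ys])
f=lambda c:np.interp(c,col,ys)
print([f(x[1][0])-f(o) for x,o in zip(sorted(d,key=lambda q:q[1][0]),old)])
E
```

```text
time_s: 76.95
eef_pos: [436.7, 212.2, 79.1]
ee_rot: [-0.381, -0.001, 0.925, 0.001]
force: [5.2, -2.5, -7.6]
grip_width: 0.182
grip_force: 25.6
time_s: 77.75
eef_pos: [436.9, 255.1, 78.9]
ee_rot: [-0.38, -0.001, 0.925, 0.002]
force: [6.0, 2.1, -10.0]
grip_width: 0.18
grip_force: 25.5
time_s: 78.55
eef_pos: [436.9, 255.0, 78.9]
ee_rot: [-0.38, -0.001, 0.925, 0.002]
force: [7.0, 1.7, -9.1]
grip_width: 0.179
grip_force: 25.5
[436.87 254.96  78.88] 0.17878440704155055
[(array([365, 231,  12,  24, 191]), array([370.7, 241.7])), (array([391, 232,  12,  23, 169]), array([396.63, 241.92])), (array([416, 232,  14,  23, 183]), array([422.48, 241.92])), (array([423, 282,  27,   3,  81]), array([436., 283.]))]
[np.float64(101.4304910094468), np.float64(101.59330895579177), np.float64(101.4831569218675)]
```

```bash
python3 -m crank '[[[-0.21,0,0.391,0,-0.8,0,8],[-0.21,0,0.391,0,-0.8,0,8],[-0.21,0,0.391,0,-0.8,0,8],[-0.105,0,0.196,0,-0.4,0,8],[0,0,0,0,0,0,8],[0,0,0,0,0,0,8],[0,0,0,0,0,0,8],[0,0,0,0,0,0,8]]]'
python3 -m crank '[[[-0.105,0,0.196,0,-0.4,0,8],[-0.21,0,0.391,0,-0.8,0,8],[0,0,0,0,0,0,8],[0,0,0,0,0,0,8],[0,0,0,0,0,0,8],[0,0,0,0,0,0,8],[0,0,0,0,0,0,8],[0,0,0,0,0,0,8]]]'
```

```text
time_s: 79.4
eef_pos: [431.5, 254.9, 41.9]
ee_rot: [-0.194, -0.001, 0.981, 0.002]
force: [6.0, -0.9, -3.5]
grip_width: 0.18
grip_force: 25.7
time_s: 80.2
eef_pos: [433.6, 255.0, 25.6]
ee_rot: [-0.111, -0.001, 0.994, 0.002]
force: [5.4, 1.2, -1.9]
grip_width: 0.18
grip_force: 25.8
```

```bash
python3 -m crank '[[[-0.21,0,0.391,0,-0.8,0,8],[-0.21,0,0.391,0,-0.8,0,8],[0,0,0,0,0,0,8],[0,0,0,0,0,0,8],[0,0,0.08,0,0,0,8],[0,0,0.08,0,0,0,8],[0,0,0,0,0,0,8],[0,0,0,0,0,0,8]]]'
python3 - <<'E'
from h import *
print(cur()[0],sense()["force"]);s=capture("scene");print([x[1] for x in dark("scene",(345,218,430,280),60,60,s)])
E
```

```text
time_s: 81.0
eef_pos: [440.4, 255.1, 2.5]
ee_rot: [0.0, -0.0, 1.0, 0.002]
force: [-6.9, -1.6, 27.2]
grip_width: 0.182
grip_force: 29.6
[440.42 255.12   2.47] [-6.93 -1.56 27.19]
[array([370.56, 241.51]), array([396.43, 241.75]), array([422.3 , 241.93])]
```

```bash
python3 -m crank '[[[0,0,-0.05,0,0,0,8],[0,0,0,0,0,0,12],[0,0,0,0,0,0,18],[0,0,0,0,0,0,24],[0,0,0,0,0,0,30],[0,0,0,0,0,0,36],[0,0,0,0,0,0,40],[0,0,0,0,0,0,40]]]' 20
python3 -m crank '[[[0,0,-0.4,0,0,0,40],[0,0,-0.8,0,0,0,40],[0,0,-0.8,0,0,0,40],[0,0,-0.8,0,0,0,40],[0,0,-0.8,0,0,0,40],[0,0,-0.8,0,0,0,40],[0,0,-0.8,0,0,0,40],[0,0,-0.8,0,0,0,40]]]'
python3 -m crank '[[[0.8,-0.8,0,0,0,0,40],[0.8,-0.8,0,0,0,0,40],[0.4,-0.8,0,0,0,0,40],[0,-0.8,0,0,0,0,40],[0,-0.8,0,0,0,0,40],[0,-0.8,0,0,0,0,40],[0,-0.8,0,0,0,0,40],[0,-0.8,0,0,0,0,40]]]'
python3 -m crank '[[[0,-0.8,0,0,0,0,40],[0,-0.8,0,0,0,0,40],[0,-0.8,0,0,0,0,40],[0,-0.8,0,0,0,0,40],[0,0,0,0,0,0,40],[0,0,0,0,0,0,40],[0,0,0,0,0,0,40],[0,0,0,0,0,0,40]]]'
python3 - <<'E'
from h import *
s=capture("scene");t=capture("top")
print([x[1] for x in dark("scene",(345,218,430,280),60,60,s)])
a=dark("top",(130,200,185,260),50,20,t);b=dark("scene",(370,185,410,225),50,20,s);print(a,b)
for i in a:
    for j in b: print(tri(i[1],j[1]))
cv2.imwrite("pics/end.png",cv2.resize(t[140:260,100:270],None,fx=4,fy=4,interpolation=cv2.INTER_CUBIC))
E
```

```text
time_s: 81.85
eef_pos: [439.8, 254.3, 1.0]
ee_rot: [-0.001, -0.0, 1.0, 0.001]
force: [0.0, 0.3, 0.5]
grip_width: 0.466
grip_force: 0.0
time_s: 82.65
eef_pos: [440.0, 253.9, 152.8]
ee_rot: [-0.0, -0.0, 1.0, 0.001]
force: [-0.1, 0.8, 0.5]
grip_width: 0.468
grip_force: 0.0
time_s: 83.45
eef_pos: [390.2, 93.1, 151.5]
ee_rot: [-0.0, -0.0, 1.0, 0.001]
force: [0.0, 0.0, 0.2]
grip_width: 0.467
grip_force: 0.0
time_s: 84.25
eef_pos: [390.3, 14.5, 150.7]
ee_rot: [-0.001, -0.001, 1.0, 0.001]
force: [-0.7, 0.3, 0.7]
grip_width: 0.465
grip_force: 0.0
[array([370.52, 241.52]), array([396.44, 241.85]), array([422.3 , 241.86])]
[(array([155, 227,   8,  20, 143]), array([158.53, 236.38]))] [(array([380, 198,   8,  12,  64]), array([383.41, 203.33]))]
(array([439.64, 254.53,  53.25]), np.float64(1.9212393283031304))
```

View pics/end.png

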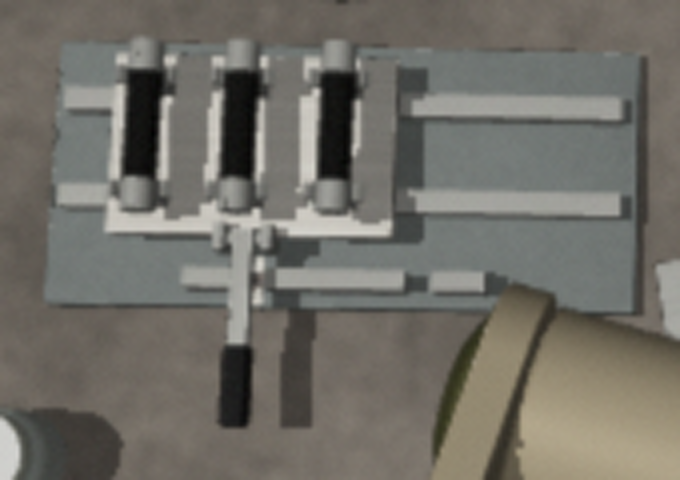

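The picture shows the three rollers in their saddles and the lever down. The handle is at (440,254.5), z 53, the same height as when it was first locked. The loading notch at crop x 417 puts the reading notch at y ≈ 255.7, about 1 mm from the lever. Handing in.

```bash
python3 -c "
from rig import *
print(finish_job())"
```

```text
the job is handed in; nothing more can be done
None
```

I handed the job in at about 84 s: by my last camera check all three rollers lie in their own saddles, the carriage stands about 1 mm from the reading mark with the lever down, and the robot was clear of everything; no verdict came back.

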